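Clear the engraver table and hang up the scraper

ROBOT

A 6-joint arm with a two-finger parallel gripper is mounted at the origin on a cart in front of the work surface, level with it; the furniture and walls round the work are solid. World frame = base frame: x ahead of the robot, y to its left, z up, the work surface at z = 0. Lengths are in m, angles in degrees, forces in N, time in s.
With the tool pointing down it reaches from about 0.375 to 0.75 m from the base axis. Payload 9 kg.
Tool frame: the origin (TCP) lies where the fingers leave the gripper's body, on its centre line; the fingertips stand 73 mm ahead of it and the grasp point (between the pads) lies 54 mm ahead of it (robot.tip_reach is the distance from the TCP to the fingertips, in m); z points along the fingers, y is the direction in which the jaws open and shut (so a half turn about z gives the same grasp; the last joint's range is limited). The gripper opens to 85 mm and grips with 20 to 120 N. Pads are 22 mm wide; open, the fingers measure 114 mm over their backs; the gripper's body (76 mm by 85 mm) begins 54 mm behind the grasp point. The pads swing forward as they close: fully open they stand 13 mm farther back than shut.
Start: joints at [57.084, 5.964, 5.575, 89.605, 0, 77.527], TCP at [0.21, 0.562, 0.304] pointing down, gripper open.
Joint ranges: [-171.21, 171.21], [-48.23, 106.86], [-62.78, 66.21], [-105.2, 120.99], [-86.42, 89.51], [-180, 180]. Speed limits (degrees/s): [127.2, 127.2, 147.25, 180, 180, 180].

INTERFACE

Orientations are given as [roll, pitch, yaw] about the fixed x, y, z axes, in that order (R = Rz(yaw) Ry(pitch) Rx(roll)).
In Python, from plant import robot gives the robot as it stands. Calls block until the motion is done:
- robot.move_pose(position, orientation): joint-space move of the TCP to a pose.
- robot.line_to(position, vel=0.15, rotation=None, guard=None): straight line of the TCP; rotation=None keeps the orientation; vel is the mean speed in m/s. With guard (N) it stops when the force on the tool has changed by that much, and returns True; else False.
- robot.goto_joints(angles): joint-space move.
- robot.set_gripper(opening): finger opening in m; the grip force is fixed at half the most; returns when the fingers have stopped.
- robot.pause(seconds).
- robot.ik(position, orientation): joint angles nearest the present ones, or None.
- robot.observe(): the state.
- robot.grab_frame(name): name is "scene" or "top" or "wrist"; returns the picture (400x640x3 uint8, blue, green, red); there is no depth.
- robot.get_calibration(name): a dict with "vertical_fov" (degrees; the focal length in pixels is half the picture's height over the tangent of half this angle, whatever the lens; pixels are square), "cx", "cy" (the principal point, pixels), "rvec" (rotation vector, rad) and "tvec" (3), from world to camera coordinates, as OpenCV has them. Camera axes: x right, y down, z forward; pixel columns grow to the right and rows downward; lengths in m; the calibration is good to about 2 mm. A picture is of the moment at which its call begins: read the wrist's pose just before it. get_calibration takes no time and is no camera call; for the wrist camera it gives the pose at the moment of the call.
A pose or a line that the arm cannot do raises robot.IKError and nothing moves.
- robot.job_done(): hands the job in, once; it reports no verdict.
The state is a dict: "time": time; "q": joint angles; "qvel": joint speeds; "joint_torque": joint torques, N m; "tool_pos": TCP position; "tcp_rot": TCP orientation; "ft_force": force on the tool from outside, world axes, zero at the start; "torque": the same for the moment, N m; "gripper_width": finger opening in m.
Only numpy, scipy, OpenCV 4.12 (cv2) and the standard library are available. Lean on these libraries where they do the work, as an engineer would, in place of code of your own. Each camera call takes 0.05 s, during which the arm holds its last target.

TASK

Small brass cut-outs are left on the table of the little engraving machine. Take the scraper that stands on the bench, reach in under the machine's cross beam behind the four loose pieces, pull them all off the front edge of the table into the chip tray, then hang the scraper by its cross pin in the pair of hooks on the post stand and let go. The pieces have sharp edges: move them with the scraper only, not with the gripper, and leave the other things on the bench standing where they are.

Things in the scene. Friction and masses are not known exactly. Their poses are not given: they have to be found in the camera images.
- engraver: Small engraving machine, fixed on the bench, 215 mm deep (x), 198 mm wide (y). Origin on the bench under its table's middle; x from its open front (robot side) to its rear, y left, z up. Flat aluminium table: x -65 to +65, y -80 to +80 mm, top z = 75 mm. The loose pieces lie on it at x -58 to +6, y -62 to +18 mm, the rear ones partly under the beam's edge.
- beam (a point): Middle of the lower front edge of the cross beam over the table, 112 mm above the table, 14 mm in front of the engraver's origin; axes as the engraver's. Beam and rails fill x 0 to 66 mm, z 0 to 86 mm from here and end on two side plates (bench to 107 mm above here) with inner faces at y = +-87 mm. In front of the beam at the left, the parked spindle: x -41 to 0, y +38 to +84 mm, from z = -44 mm up.
- bed_front (a point): Middle of the table's front edge, on its top surface (75 mm above the bench); axes as the engraver's.
- tray (a point): Centre of the inner floor of the sheet-metal chip tray hung under the table's front edge, 35 mm above the bench; axes as the engraver's. Inside it is 46 mm (x) by 145 mm (y) and 31 mm deep; its rim is 9 mm below the table's top. The tray begins right at the table's front edge.
- scraper: Scraper, 0.24 to 0.38 kg, standing on its sole; origin at the sole's centre. Block 30 (x) by 100 (y) by 18 mm high, wiping face at x = -15 mm. From its top a straight black handle rises raked 35 degrees from vertical towards -x (direction -0.574, 0, 0.819): 30 mm wide (y), 18 mm thick, its axis runs 119 mm from x = -4, z = 14 mm. At the start -x (handle) points roughly to the robot.
- scraper_grip (a point): Place to grip the scraper: on the handle's axis, 95 mm from the axis' foot (24 mm from the handle's end), at x = -58, z = 92 mm of the scraper; axes as the scraper's. Grip across the 30 mm width (y).
- scraper_pin (a point): Middle of the scraper's cross pin: steel, 8 mm diameter, 76 mm long along y, through the handle's axis 43 mm below the grip point (towards the block), at x = -34, z = 57 mm of the scraper; axes as the scraper's. With the handle upright the block's top corner is 37 mm and its lowest edge 70 mm under the pin; so it rests, within a few degrees, when hung.
- hook_stand: Post stand with a pair of hooks, fixed on the bench, 195 mm high. Origin under the post; x points away from the hooks' open side, so the hooks reach out along -x, towards the robot; y left, z up.
- hook_throat (a point): Where the pin's middle rests in the hooks: 54 mm in front (-x) of the post, 180 mm above the bench; axes as the stand's. Two hooks of 7 mm round bar at y = +-27 mm (47 mm clear: the handle fits between, the block passes below them); back plate 19 mm behind this point, top 15 mm above it; lips 18 mm in front, tops 5 mm above it. Bring the pin in from the front 10 to 20 mm high, then lower it.
- slug_0: Round cut-out, 18 mm diameter, 7 mm thick, brass, 14 g; origin at the centre of its underside as it lies at the start (z of the body up).
- slug_1: Second round cut-out, same as slug_0.
- offcut_0: Rectangular off-cut, 12 by 20 by 7 mm, brass, 14 g; origin at the centre of its underside as it lies at the start (z of the body up).
- offcut_1: Second rectangular off-cut, same as offcut_0.
- beaker: Bystander: small glass beaker, 54 mm wide, 79 mm high; origin under its middle.
- vial_0: Bystander: glass sample vial with white cap, 27 mm wide, 57 mm high; origin under its middle.
- vial_5: Bystander: second glass sample vial with white cap, 27 mm wide, 57 mm high; origin under its middle.
- slide_box: Bystander: white box of glass slides, 34 by 82 by 33 mm; origin under its middle.
- power_sensor: Bystander: flat black round sensor puck, 48 mm wide, 18 mm high; origin under its middle.
- tape_roll: Bystander: roll of masking tape lying flat, 61 mm wide, 18 mm high; origin under its middle.
- post_0: Bystander: short black post holder with steel post, 31 mm wide, 82 mm high; origin under its middle.

How it is judged:
By the outcome, as a careful person would: the job done as asked, in the order asked, and still so for the second after the job is handed in, with the robot touching nothing.
It also fails if it takes over 58 s, if anything falls off the work surface, if the arm or the gripper's body presses on something with over 40 N, if the wrist force passes 120 N, or if a joint passes its speed limit or range.

## Working session

There is one attempt and no reset: what is moved stays moved. The work goes in short steps, each a Python script; the robot and the scene stay as the last script left them, time stands still between calls to the robot, and variables do not carry over. Pictures are saved under pics/ and viewed, and the job is handed in when it is done.

```bash
ls; mkdir -p pics; python3 - <<'E'
from plant import robot
import cv2
s=robot.observe();print(s)
for n in ["scene","top","wrist"]:
    c=robot.get_calibration(n);print(n,c)
    cv2.imwrite(f"pics/a_{n}.png",robot.grab_frame(n))
E
```

```text
pics
{'time': 0.0, 'q': array([ 5.70840012e+01,  5.99731968e+00,  5.52662398e+00,  8.96049101e+01,
       -9.24432884e-04,  7.75262102e+01]), 'qvel': array([-0.00806935,  0.00442875,  0.05727996, -0.00474407,  0.07179233,
       -0.03885563]), 'joint_torque': array([-7.21653814e-04, -5.56922615e+01,  5.03653443e+01,  1.65787287e-02,
       -2.67471441e-04,  4.18988066e-06]), 'tool_pos': array([0.20942173, 0.56200619, 0.30313136]), 'tcp_rot': array([-1.79925979e+02, -1.54277073e-02,  1.59557782e+02]), 'ft_force': array([-0.65706824, -0.11479467,  0.20997627]), 'torque': array([ 0.04044438,  0.00011573, -0.00997079]), 'gripper_width': 0.0855445008952603}
scene {'vertical_fov': 45.987936098917245, 'cx': 317.93928235018075, 'cy': 202.4471376469698, 'rvec': array([ 2.233689  , -1.31338979,  0.40787067]), 'tvec': array([-0.57573319,  0.38426853,  1.01542679])}
top {'vertical_fov': 49.94980594065237, 'cx': 320.52696666257225, 'cy': 205.8886570481501, 'rvec': array([ 2.15566495, -2.20177729,  0.08383461]), 'tvec': array([-0.28785614,  0.58392405,  1.20367203])}
wrist {'vertical_fov': 60.412226266330265, 'cx': 313.70783190760307, 'cy': 202.880079400814, 'rvec': array([-2.34870344, -1.63224427, -0.26877283]), 'tvec': array([-0.59867405, -0.04202816,  0.38074697])}
```

View pics/a_scene.png

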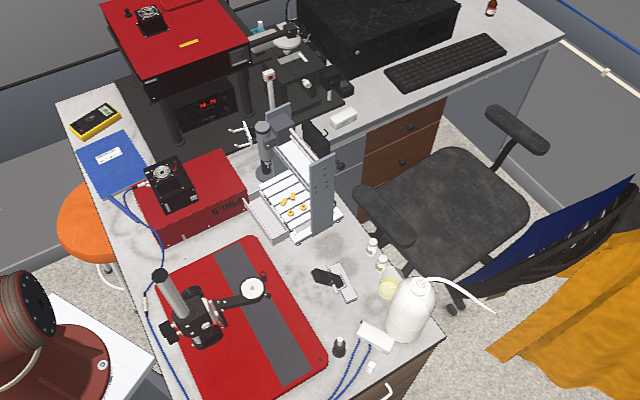

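View pics/a_top.png

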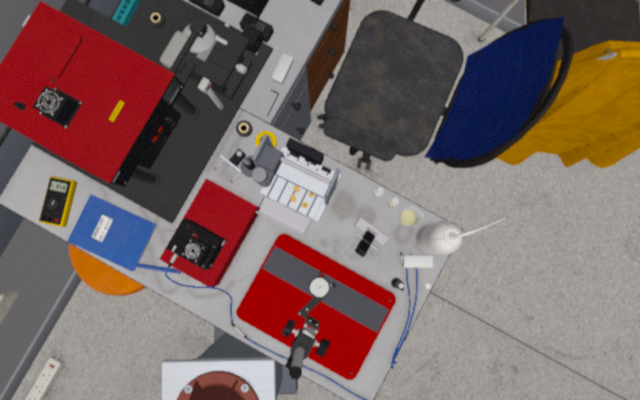

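View pics/a_wrist.png

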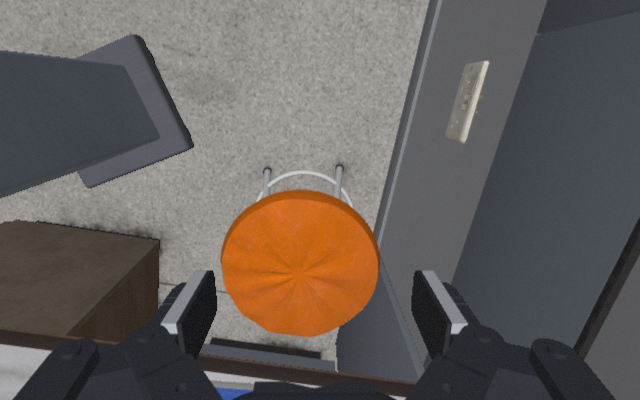

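The scene view shows the engraver at about (295,190), the scraper at (330,282) and the post stand near (245,130). I'll enlarge these areas and overlay a world grid.

```bash
cat > h.py <<'E'
import numpy as np, cv2
from scipy.spatial.transform import Rotation as Ro
def KRT(c):
    f=200/np.tan(np.radians(c["vertical_fov"]/2))
    return np.array([[f,0,c["cx"]],[0,f,c["cy"]],[0,0,1]]),Ro.from_rotvec(c["rvec"]).as_matrix(),np.array(c["tvec"])
def proj(c,P):
    K,R,t=KRT(c);P=np.atleast_2d(P);q=(K@(R@P.T+t[:,None])).T
    return q[:,:2]/q[:,2:]
def back(c,uv,z):
    K,R,t=KRT(c);uv=np.atleast_2d(uv).astype(float)
    d=(R.T@np.linalg.inv(K)@np.c_[uv,np.ones(len(uv))].T).T
    C=-R.T@t
    return C+d*((z-C[2])/d[:,2])[:,None]
def crop(im,x0,y0,x1,y1,s):
    return cv2.resize(im[y0:y1,x0:x1],None,fx=s,fy=s,interpolation=cv2.INTER_CUBIC)
E
python3 - <<'E'
from plant import robot
from h import *
np.set_printoptions(precision=3,suppress=True)
for n in ["scene","top"]:
    c=robot.get_calibration(n);K,R,t=KRT(c);print(n,-R.T@t,R[2])
c=robot.get_calibration("top");print(back(c,[[365,240],[295,190],[235,160],[408,217]],0))
c=robot.get_calibration("scene");print(back(c,[[340,290],[300,220],[245,145],[388,295]],0))
im=cv2.imread("pics/a_scene.png");cv2.imwrite("pics/b1.png",crop(im,220,90,360,250,5)[:, :700][:800]);
cv2.imwrite("pics/b1.png",crop(im,220,90,360,210,5));cv2.imwrite("pics/b2.png",crop(im,220,180,400,300,4));
im=cv2.imread("pics/a_top.png");cv2.imwrite("pics/b3.png",crop(im,210,110,350,240,5)[:600]);cv2.imwrite("pics/b4.png",crop(im,330,170,470,290,5))
E
```

```text
scene [ 0.053 -0.63   1.054] [ 0.496  0.277 -0.823]
top [ 0.479 -0.303  1.245] [ 0.08   0.002 -0.997]
[[ 0.478 -0.427  0.   ]
 [ 0.628 -0.227  0.   ]
 [ 0.72  -0.052  0.   ]
 [ 0.542 -0.553  0.   ]]
[[ 0.49  -0.447  0.   ]
 [ 0.615 -0.262  0.   ]
 [ 0.763  0.013  0.   ]
 [ 0.534 -0.553  0.   ]]
```

View pics/b1.png

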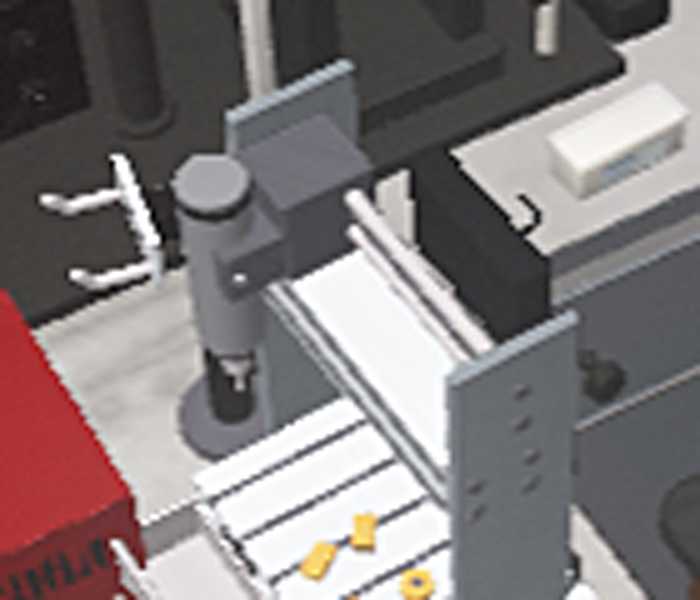

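View pics/b3.png

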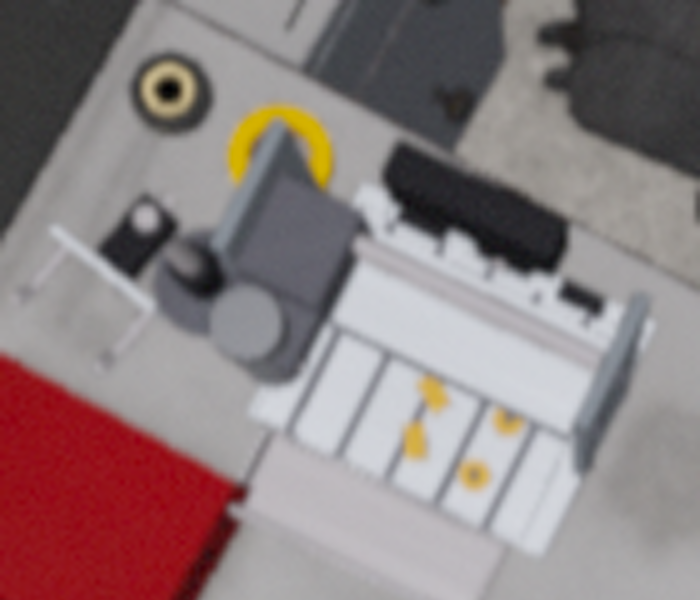

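View pics/b4.png

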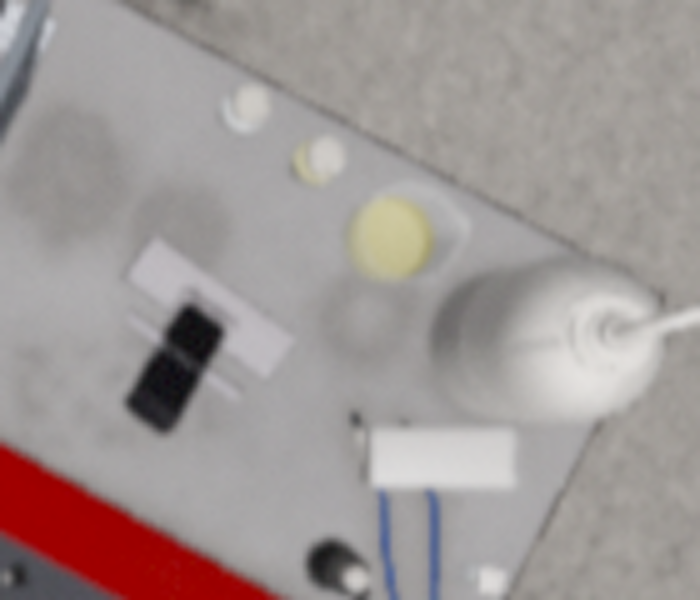

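View pics/b2.png

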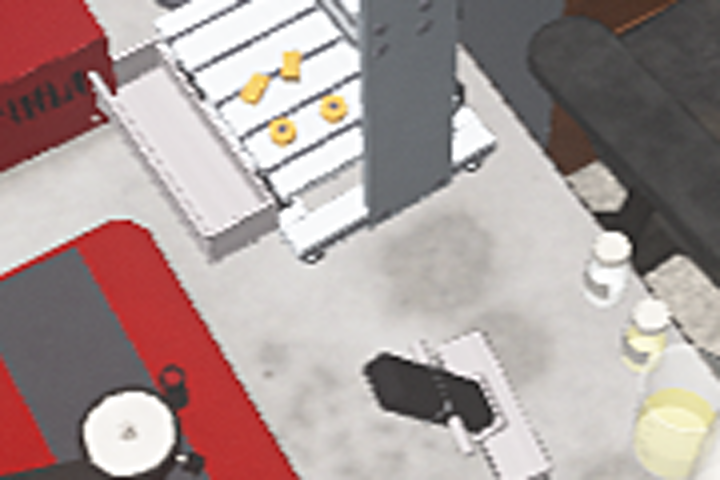

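```bash
cat >> h.py <<'E'
def rpy(psi,th,s=1):
    p,t=np.radians([psi,th]);z=np.array([np.sin(t)*np.cos(p),np.sin(t)*np.sin(p),-np.cos(t)])
    y=s*np.array([-np.sin(p),np.cos(p),0]);x=np.cross(y,z)
    return Ro.from_matrix(np.c_[x,y,z]).as_euler('xyz',degrees=True)
E
python3 - <<'E'
from plant import robot
from h import *
np.set_printoptions(precision=3,suppress=True)
c=robot.get_calibration("wrist");K,R,t=KRT(c);C=-R.T@t
o=robot.observe();T=Ro.from_euler('xyz',o['tcp_rot'],degrees=True).as_matrix()
print("cam in tcp",T.T@(C-o['tool_pos']),"cam axes in tcp\n",T.T@R.T)
for s in (1,-1):
  for th in (0,20,35,45):
    for p in ([.40,-.2,.42],[.36,-.15,.4],[.45,-.05,.42],[.42,-.36,.15]):
      print(s,th,p,robot.ik(p,rpy(np.degrees(np.arctan2(p[1],p[0])),th,s)))
c=robot.get_calibration("top")
f=lambda a:np.array(a)/5+np.array([210,110])
print("table front edge",back(c,f([[270,435],[490,530]]),.075))
print("hook tips/plate",back(c,f([[25,290],[105,360],[55,230],[150,300]]),.19))
g=lambda a:np.array(a)/5+np.array([330,170])
print("scr block top corners",back(c,g([[155,240],[292,342],[268,378],[128,280]]),.018), "handle end",back(c,g([[155,410]]),.107))
E
```

```text
cam in tcp [ 0.083 -0.001 -0.07 ] cam axes in tcp
 [[ 0.001 -0.947 -0.322]
 [ 1.     0.     0.001]
 [-0.    -0.322  0.947]]
1 0 [0.4, -0.2, 0.42] [-43.411 -16.802  -3.56  103.242   0.    -16.846]
1 0 [0.36, -0.15, 0.4] [-42.029 -27.624 -13.942 103.682  -0.    -19.409]
1 0 [0.45, -0.05, 0.42] [-22.973 -15.863  -2.79  103.072  -0.    -16.633]
1 0 [0.42, -0.36, 0.15] [-54.151  -0.456 -17.09   73.365   0.    -13.549]
1 20 [0.4, -0.2, 0.42] [-47.167 -38.805 -21.288  88.703   6.912 -19.456]
1 20 [0.36, -0.15, 0.4] None
1 20 [0.45, -0.05, 0.42] [-26.623 -37.847 -20.725  88.272   6.809 -19.151]
1 20 [0.42, -0.36, 0.15] [-56.46  -22.874 -39.     54.578   5.363 -14.946]
1 35 [0.4, -0.2, 0.42] None
1 35 [0.36, -0.15, 0.4] None
1 35 [0.45, -0.05, 0.42] None
1 35 [0.42, -0.36, 0.15] [-58.537 -40.783 -55.635  41.477  10.174 -14.85 ]
1 45 [0.4, -0.2, 0.42] None
1 45 [0.36, -0.15, 0.4] None
1 45 [0.45, -0.05, 0.42] None
1 45 [0.42, -0.36, 0.15] None
-1 0 [0.4, -0.2, 0.42] [-43.411 -16.802  -3.56  103.242   0.    163.154]
-1 0 [0.36, -0.15, 0.4] [-42.029 -27.624 -13.942 103.682   0.    160.591]
-1 0 
[... 321 characters left out ...]
49]
-1 20 [0.42, -0.36, 0.15] [-56.46  -22.874 -39.     54.578   5.363 165.054]
-1 35 [0.4, -0.2, 0.42] None
-1 35 [0.36, -0.15, 0.4] None
-1 35 [0.45, -0.05, 0.42] None
-1 35 [0.42, -0.36, 0.15] [-58.537 -40.783 -55.635  41.477  10.174 165.15 ]
-1 45 [0.4, -0.2, 0.42] None
-1 45 [0.36, -0.15, 0.4] None
-1 45 [0.45, -0.05, 0.42] None
-1 45 [0.42, -0.36, 0.15] None
table front edge [[ 0.601 -0.146  0.075]
 [ 0.547 -0.266  0.075]]
hook tips/plate [[ 0.664 -0.04   0.19 ]
 [ 0.628 -0.08   0.19 ]
 [ 0.694 -0.055  0.19 ]
 [ 0.658 -0.102  0.19 ]]
scr block top corners [[ 0.541 -0.415  0.018]
 [ 0.481 -0.491  0.018]
 [ 0.461 -0.477  0.018]
 [ 0.518 -0.399  0.018]] handle end [[ 0.447 -0.404  0.107]]
```

```bash
python3 - <<'E'
from plant import robot
from h import *
np.set_printoptions(precision=3,suppress=True)
robot.move_pose([.423,-.17,.42],rpy(-22,17))
import json
c=robot.get_calibration("wrist");im=robot.grab_frame("wrist")
json.dump({k:(v.tolist() if hasattr(v,'tolist') else v) for k,v in c.items()},open("w1.json","w"))
cv2.imwrite("pics/w1.png",im);cv2.imwrite("pics/w1b.png",cv2.resize(cv2.rotate(im,cv2.ROTATE_180),(800,500)))
print(robot.observe()['time'])
E
```

```text
2.9583
```

View pics/w1b.png

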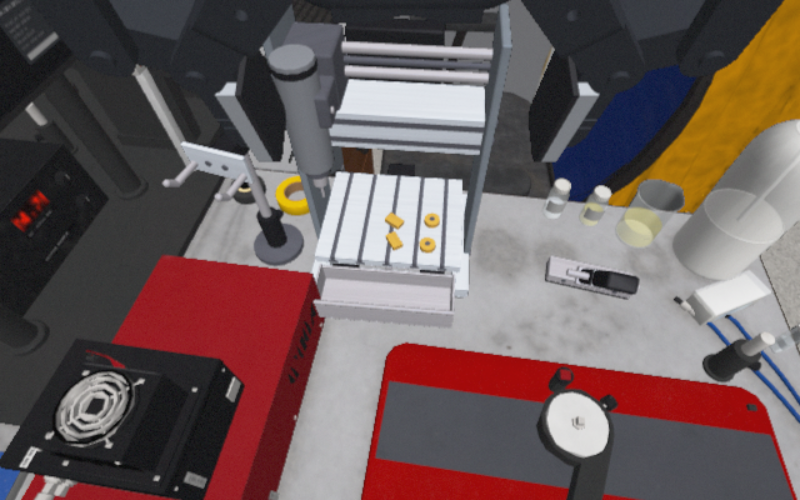

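```bash
python3 - <<'E'
from h import *
im=cv2.rotate(cv2.imread("pics/w1.png"),cv2.ROTATE_180)
# flipped coords u'=639-u
cv2.imwrite("pics/c1.png",crop(im,245,130,385,265,5)[:600] if 0 else crop(im,245,130,400,270,4))
cv2.imwrite("pics/c2.png",crop(im,430,190,530,250,8))
cv2.imwrite("pics/c3.png",crop(im,120,100,260,220,5))
E
```

```text
(no output)
```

View pics/c1.png

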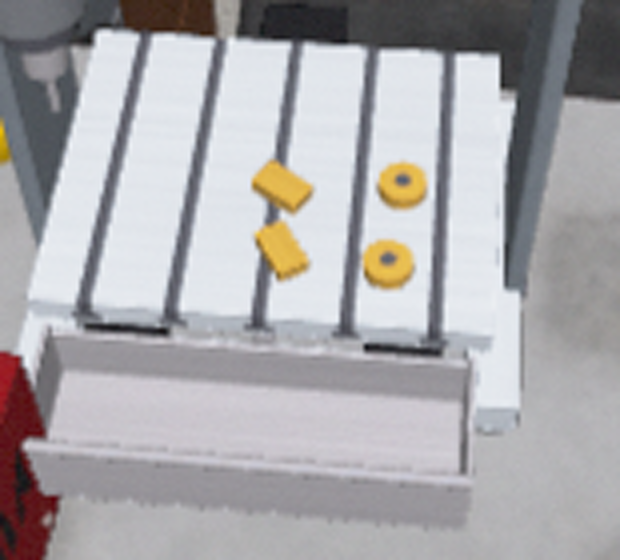

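View pics/c2.png

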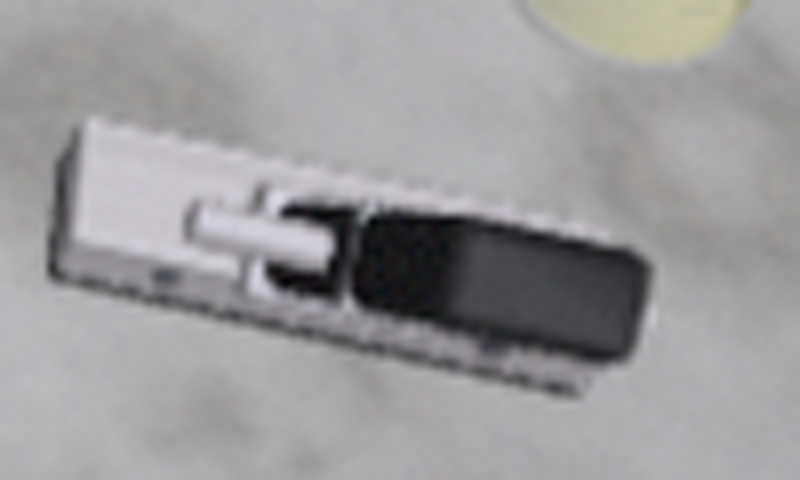

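View pics/c3.png

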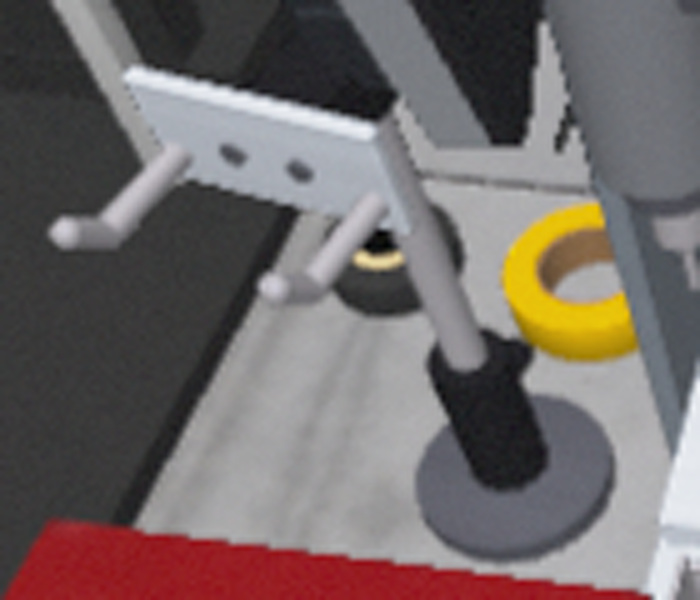

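```bash
cat > fit.py <<'E'
from plant import robot
from h import *
import json
from scipy.optimize import least_squares
np.set_printoptions(precision=3,suppress=True)
cw={k:np.array(v) if isinstance(v,list) else v for k,v in json.load(open("w1.json")).items()}
cams={"w":cw,"t":robot.get_calibration("top"),"s":robot.get_calibration("scene")}
def px(cam,crop,p):
    x0,y0,s=crop;u=x0+(p[0]+.5)/s-.5;v=y0+(p[1]+.5)/s-.5
    return (639-u,399-v) if cam=="w" else (u,v)
def fit(obs,x0,w={"w":1,"t":1,"s":1},names=""):
    def res(q):
        c,s=np.cos(q[2]),np.sin(q[2]);M=np.array([[c,-s,0],[s,c,0],[0,0,1]]);out=[]
        for cam,cr,p,P in obs:
            X=M@(np.array(P)/1000)+[q[0],q[1],0]
            out.append((proj(cams[cam],X)[0]-px(cam,cr,p))*w[cam])
        return np.array(out).ravel()
    r=least_squares(res,x0,loss="soft_l1");print(names,r.x[:2],np.degrees(r.x[2]));print(r.fun.reshape(-1,2));return r.x
C1=(245,130,4);C2=(430,190,8);C3=(120,100,5);B3=(210,110,5);B4=(330,170,5);B1=(220,90,5);B2=(220,180,4)
if __name__=="__main__":
    E=fit([("w",C1,(97,31),(65,80,75)),("w",C1,(500,57),(65,-80,75)),("w",C1,(492,337),(-65,-80,75)),("w",C1,(32,301),(-65,80,75))],[.62,-.23,-.4],names="engraver")
    S=fit([("w",C2,(88,120),(15,50,18)),("w",C2,(75,240),(-15,50,18)),("w",C2,(52,278),(-15,50,0)),("w",C2,(580,395),(-15,-50,0)),("w",C2,(192,220),(-34,38,57)),
     ("t",B4,(155,240),(15,50,18)),("t",B4,(292,342),(15,-50,18)),("t",B4,(268,378),(-15,-50,18)),("t",B4,(128,280),(-15,50,18)),("t",B4,(130,317),(-34,38,57)),("t",B4,(240,395),(-34,-38,57))],[.5,-.45,-.66],names="scraper")
    H=fit([("w",C3,(65,232),(-72,27,184)),("w",C3,(275,285),(-72,-27,184)),("w",C3,(515,475),(0,0,8)),("t",B3,(25,290),(-72,27,184)),("t",B3,(105,360),(-72,-27,184)),("s",B1,(45,203),(-72,27,184)),("s",B1,(77,275),(-72,-27,184))],[.72,-.1,-.6],names="stand")
    print(H[:2]+ .054*-np.array([np.cos(H[2]),np.sin(H[2])]))
    # pieces
    for p in [(283,188),(283,250),(402,184),(388,262)]:
        X=back(cw,px("w",C1,p),.082)[0];d=X[:2]-E[:2];c,s=np.cos(E[2]),np.sin(E[2]);print("piece",c*d[0]+s*d[1],-s*d[0]+c*d[1])
    # red box
    f=lambda u,v:(639-u/1.25,399-v/1.25)
    for z in (.06,.09,.12): print("box top z",z,back(cw,[f(162,257),f(312,276)],z).tolist())
    for n,uv in [("left",f(162,257)),("right",f(312,276)),("bot right",f(305,330))]: print(n,back(cw,[uv],0))
E
python3 fit.py
```

```text
engraver [ 0.635 -0.239] -27.10706660554146
[[ 0.054 -0.041]
 [-0.267 -0.075]
 [-0.831  0.221]
 [ 1.492  0.074]]
scraper [ 0.504 -0.445] -37.32229868465874
[[ 0.166  0.75 ]
 [ 0.057  0.074]
 [ 0.262 -1.267]
 [-0.521 -1.686]
 [-0.48  -0.749]
 [ 0.199 -1.527]
 [ 1.316 -1.273]
 [ 0.005  0.067]
 [-0.53  -1.054]
 [-0.364 -0.854]
 [ 0.048 -0.155]]
stand [ 0.701 -0.101] -39.353924714687516
[[-0.151  0.455]
 [-0.438  0.338]
 [-0.041  0.312]
 [-1.477  1.675]
 [-0.729  0.91 ]
 [ 0.077 -0.718]
 [-0.431 -0.036]]
[ 0.659 -0.066]
piece -0.01351238200584152 -0.0029570837807399953
piece -0.04080970820118197 -0.005899331177143922
piece -0.007871691661408584 -0.045076671125841274
piece -0.042656375398234234 -0.04225525368374883
box top z 0.06 [[0.6881037330582518, 0.02228031152078827, 0.06], [0.5998360358694927, -0.12919442155316865, 0.06]]
box top z 0.09 [[0.6614749319856731, 0.010705658938560042, 0.08999999999999997], [0.5797772229419151, -0.12949442630545616, 0.08999999999999997]]
box top z 0.12 [[0.6348461309130943, -0.0008689936436681867, 0.12], [0.5597184100143374, -0.12979443105774366, 0.12]]
left [[0.741 0.045 0.   ]]
right [[ 0.64  -0.129  0.   ]]
bot right [[ 0.571 -0.102  0.   ]]
```

```bash
python3 - <<'E'
from fit import *
f=lambda u,v:(639-u/1.25,399-v/1.25)
def tri(a,b):
    A=[]
    for cam,uv in (a,b):
        K,R,t=KRT(cams[cam]);P=K@np.c_[R,t]
        A+=[uv[0]*P[2]-P[0],uv[1]*P[2]-P[1]]
    v=np.linalg.svd(np.array(A))[2][-1];return v[:3]/v[3]
print("box corner",tri(("w",f(312,276)),("t",px("t",B3,(245,488)))))
im=cv2.imread("pics/a_top.png");cv2.imwrite("pics/d1.png",crop(im,150,120,330,260,4))
im=cv2.imread("pics/a_scene.png");cv2.imwrite("pics/d2.png",crop(im,120,120,280,240,5))
E
```

```text
box corner [ 0.572 -0.133  0.1  ]
```

View pics/d1.png

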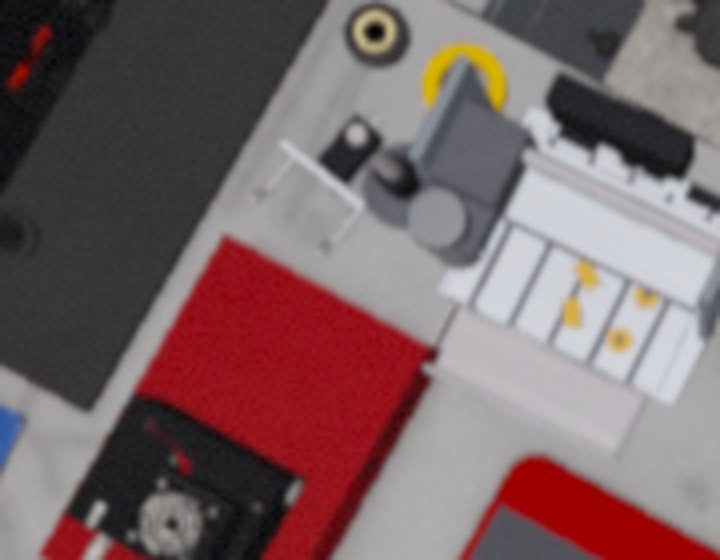

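View pics/d2.png

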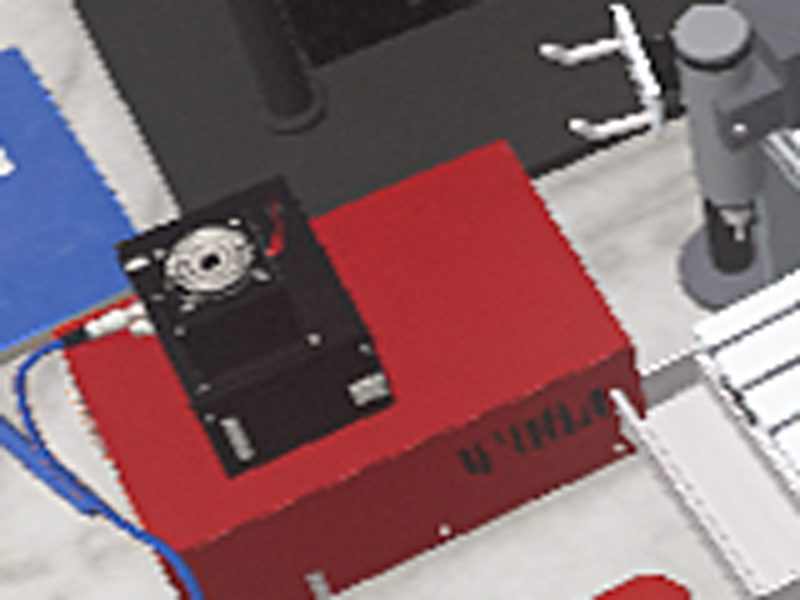

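```bash
python3 - <<'E'
from fit import *
f=lambda u,v:(639-u/1.25,399-v/1.25)
def tri(obs):
    A=[]
    for cam,uv in obs:
        K,R,t=KRT(cams[cam]);P=K@np.c_[R,t]
        A+=[uv[0]*P[2]-P[0],uv[1]*P[2]-P[1]]
    v=np.linalg.svd(np.array(A))[2][-1];return v[:3]/v[3]
print("disk",tri([("w",f(577,425)),("t",(318.5,287))]),tri([("s",(252.5,288.5)),("t",(318.5,287))]),tri([("s",(252.5,288.5)),("w",f(577,425))]))
print("microscope tower", tri([("s",(165,275)),("t",(297,362))]))
S=np.array([.504,-.445]);sy=-37.3;E=np.array([.635,-.239]);ey=-27.1;H=np.array([.659,-.066]);hy=-39.35
def u(a):a=np.radians(a);return np.array([np.cos(a),np.sin(a)])
def tcp(grip,psi,th):
    t=np.radians(th);return np.array([*(grip[:2]-.054*np.sin(t)*u(psi)),grip[2]+.054*np.cos(t)])
yl=lambda a:u(a+90)
for th in (30,35,40,45):
    g=np.array([*(S-.058*u(sy)),.092]);p=tcp(g,sy,th);print(th,"grasp",p,robot.ik(p,rpy(sy,th)))
    t=np.radians(th);cam=p[:2]-(.083*np.cos(t)+.07*np.sin(t))*u(sy);print("  cam",cam,p[2]-.083*np.sin(t)+.07*np.cos(t))
    p2=p+np.array([*(-.08*np.sin(t)*u(sy)),.08*np.cos(t)]);print("  pre",p2,robot.ik(p2,rpy(sy,th)))
    for xo in (.03,-.06,-.075):
        g=np.array([*(E+(xo-.058)*u(ey)-.022*yl(ey)),.167]);p=tcp(g,ey,th);print("  push",xo,p,robot.ik(p,rpy(ey,th)))
    for d,h in ((0,0),(.06,.015),(.06,.1)):
        g=np.array([*(H-d*u(hy)),.223+h]);p=tcp(g,hy,th-35);print("  hang",d,p,robot.ik(p,rpy(hy,th-35)))
E
```

```text
disk [ 0.357 -0.29   0.101] [ 0.358 -0.293  0.096] [ 0.359 -0.294  0.095]
microscope tower [ 0.231 -0.244  0.346]
30 grasp [ 0.436 -0.393  0.139] [-59.108 -25.522 -44.896  42.433  10.705 -19.113]
  cam [ 0.351 -0.329] 0.1578871500692704
  pre [ 0.405 -0.369  0.208] [-61.158 -36.996 -45.357  53.804  11.668 -20.957]
  push 0.03 [ 0.576 -0.234  0.214] [-35.743 -21.96  -34.479  47.763   4.309  -7.499]
  push -0.06 [ 0.496 -0.193  0.214] [-37.685 -41.607 -47.801  54.23    5.27   -9.193]
  push -0.075 [ 0.483 -0.186  0.214] [-38.099 -45.303 -49.941  55.82    5.474  -9.555]
  hang 0 [ 0.663 -0.069  0.277] [-17.809  22.841  22.05   93.861   1.834  21.467]
  hang 0.06 [ 0.616 -0.031  0.292] [-15.764  13.689  12.706  93.601   1.998  23.506]
  hang 0.06 [ 0.616 -0.031  0.377] [-15.764  15.978  24.279 102.885   1.998  23.506]
35 grasp [ 0.433 -0.391  0.136] [-60.135 -31.473 -51.099  37.539  12.862 -19.031]
  cam [ 0.347 -0.326] 0.14596800927469816
  pre [ 0.397 -0.363  0.202] [-62.765 -45.59  -52.826  50.464  14.278 -21.311]
  push 0.03 [ 0.572 -0.232  0.211] [-36.127 -27.756 -40.84   42.251   5
[... 759 characters left out ...]
hang 0.06 [ 0.609 -0.025  0.292] [-13.792   2.822   0.888  83.553  -2.155  25.473]
  hang 0.06 [ 0.609 -0.025  0.377] [-13.792   4.684  11.722  92.525  -2.155  25.473]
45 grasp [ 0.427 -0.387  0.13 ] None
  cam [ 0.341 -0.321] 0.12099137802864846
  pre [ 0.382 -0.352  0.187] None
  push 0.03 [ 0.566 -0.228  0.205] [-36.922 -39.225 -53.359  31.289   6.928  -6.98 ]
  push -0.06 [ 0.486 -0.187  0.205] None
  push -0.075 [ 0.473 -0.181  0.205] None
  hang 0 [ 0.652 -0.06   0.276] [-15.227   5.747   1.915  77.026  -4.07   23.798]
  hang 0.06 [ 0.605 -0.022  0.291] [-12.702  -2.368  -4.782  78.63   -4.467  26.298]
  hang 0.06 [ 0.605 -0.022  0.376] [-12.702  -0.668   5.777  87.489  -4.467  26.298]
```

```bash
cat > kin.py <<'E'
from plant import robot
from h import *
from scipy.optimize import least_squares
np.set_printoptions(precision=3,suppress=True)
D=[]
rng=np.random.default_rng(0)
for i in range(60):
    r=rng.uniform(.4,.72);a=rng.uniform(-60,40);th=rng.uniform(-10,30)
    p=[r*np.cos(np.radians(a)),r*np.sin(np.radians(a)),rng.uniform(.12,.42)]
    q=robot.ik(p,rpy(a+rng.uniform(-20,20),th))
    if q is not None:
        # recover psi/th from ik inputs
        D.append((q,p))
Q=np.radians([d[0] for d in D]);P=np.array([d[1] for d in D])
def fk(k,q):
    # r0,z0,L1,a1,L2,a2, off, Lw(j4->j5 along plane), d5, Ltool
    r0,z0,L1,a1,L2,a2,off,w1,a3,Lt=k
    q1,q2,q3,q4,q5,q6=q.T
    sh=np.c_[r0+0*q1,z0+0*q1]
    el=sh+L1*np.c_[np.sin(q2+a1),np.cos(q2+a1)]
    ph=q3-q2+a2
    wr=el+L2*np.c_[np.cos(ph),np.sin(ph)]
    g=q3-q2-q4   # elevation of tool: -90 when tool down
    d=np.c_[np.cos(g),np.sin(g)]
    # j5 rotates about axis perpendicular to d within plane -> lateral swing
    w=wr+w1*np.c_[np.cos(g+a3),np.sin(g+a3)]
    tip=w+Lt*np.cos(q5)[:,None]*d; lat=off+Lt*np.sin(q5)
    X=lambda rz,l:np.c_[rz[:,0]*np.cos(q1)-l*np.sin(q1),rz[:,0]*np.sin(q1)+l*np.cos(q1),rz[:,1]]
    return X(tip,lat),X(el,off),X(wr,off),X(w,off)
best=None
for s in (1,-1):
    r=least_squares(lambda k:(fk(np.r_[k[:9],s*k[9]],Q)[0]-P).ravel() if 0 else (fk(k,Q)[0]-P).ravel(),[0,.3,.4,0,.4,0,.13,.05,0,s*.2])
    if best is None or r.cost<best.cost:best=r
k=best.x
if __name__=="__main__":
    print(len(D),best.cost,np.abs(best.fun).max(),k)
    for n,q in {"grasp30":[-59.108,-25.522,-44.896,42.433,10.705,-19.113],"pre30":[-61.158,-36.996,-45.357,53.804,11.668,-20.957],"push":[-35.743,-21.96,-34.479,47.763,4.309,-7.499],"pulled":[-38.099,-45.303,-49.941,55.82,5.474,-9.555],"hang":[-17.809,22.841,22.05,93.861,1.834,21.467]}.items():
        print(n,*[x[0] for x in fk(k,np.radians([q]))])
E
python3 kin.py
```

```text
58 2.4024219021314706e-29 1.2212453270876722e-15 [ 0.     0.296  0.337  0.     0.552  0.082  0.13   0.139 -0.     0.231]
grasp30 [ 0.436 -0.393  0.139] [0.037 0.191 0.601] [ 0.311 -0.267  0.461] [ 0.345 -0.324  0.339]
pre30 [ 0.405 -0.369  0.208] [0.016 0.24  0.566] [ 0.282 -0.243  0.53 ] [ 0.313 -0.299  0.408]
push [ 0.576 -0.234  0.214] [-0.027  0.179  0.609] [ 0.418 -0.141  0.534] [ 0.473 -0.181  0.414]
pulled [ 0.483 -0.186  0.214] [-0.109  0.25   0.533] [ 0.326 -0.091  0.534] [ 0.38  -0.133  0.414]
hang [ 0.663 -0.069  0.277] [0.164 0.083 0.607] [ 0.689 -0.085  0.645] [ 0.678 -0.082  0.507]
```

```bash
cat >> h.py <<'E'
S=np.array([.504,-.445]);sy=-37.3;E=np.array([.635,-.239]);ey=-27.1;H=np.array([.659,-.066]);hy=-39.35
def u(a):a=np.radians(a);return np.array([np.cos(a),np.sin(a)])
yl=lambda a:u(a+90)
def tcp(grip,psi,th):
    t=np.radians(th);return np.array([*(np.asarray(grip)[:2]-.054*np.sin(t)*u(psi)),grip[2]+.054*np.cos(t)])
E
python3 - <<'E'
from plant import robot
from h import *
np.set_printoptions(precision=3,suppress=True)
th=30
g=np.array([*(S-.058*u(sy)),.092]);p=tcp(g,sy,th);t=np.radians(th)
p2=p+np.array([*(-.075*np.sin(t)*u(sy)),.075*np.cos(t)])
robot.move_pose(p2,rpy(sy,th))
print(robot.observe()['tool_pos'],p2,robot.observe()['time'])
print(robot.line_to(p,vel=.06,guard=10))
o=robot.observe();print(o['tool_pos'],p,o['ft_force'],o['time'])
for n in ("scene","wrist"): cv2.imwrite(f"pics/e_{n}.png",robot.grab_frame(n))
cv2.imwrite("pics/e_s.png",crop(cv2.imread("pics/e_scene.png"),250,210,430,340,4))
E
```

```text
[ 0.407 -0.371  0.205] [ 0.407 -0.371  0.204] 4.1083
False
[ 0.436 -0.394  0.139] [ 0.436 -0.393  0.139] [ 0.235 -0.12   0.991] 5.5083
```

View pics/e_s.png

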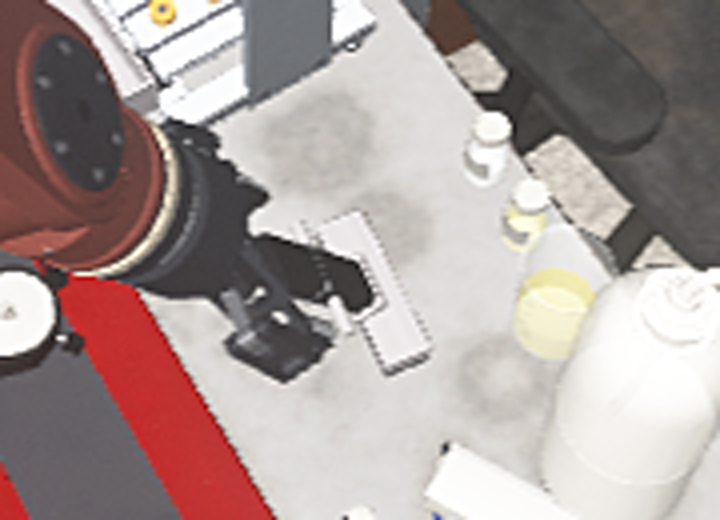

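View pics/e_wrist.png

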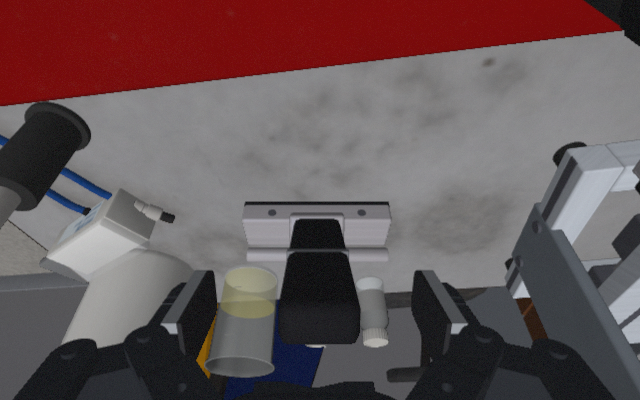

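The wrist view shows the handle centred between the pads (column about 319), with the pin at row 255 between columns 246 and 389, parallel to the jaws. Next I close and lift slightly.

```bash
python3 - <<'E'
from plant import robot
from h import *
np.set_printoptions(precision=3,suppress=True)
robot.set_gripper(0.0)
o=robot.observe();print(o['gripper_width'],o['ft_force'],o['time'])
p=np.array(o['tool_pos']);robot.line_to(p+[0,0,.04],vel=.08)
o=robot.observe();print(o['gripper_width'],o['ft_force'],o['torque'],o['tool_pos'],o['tcp_rot'],o['time'])
import json
c=robot.get_calibration("wrist");im=robot.grab_frame("wrist")
json.dump({k:(v.tolist() if hasattr(v,'tolist') else v) for k,v in c.items()},open("w2.json","w"))
json.dump([list(map(float,o['tool_pos'])),list(map(float,o['tcp_rot']))],open("t2.json","w"))
cv2.imwrite("pics/f.png",im);cv2.imwrite("pics/f1.png",crop(im,220,190,420,330,4))
E
```

```text
0.02929511875682444 [0.507 1.952 1.404] 6.1583
0.029135483845687378 [ 0.601  0.671 -3.118] [0.536 0.776 0.039] [ 0.436 -0.393  0.179] [179.995  29.972 142.692] 6.8083
```

View pics/f1.png

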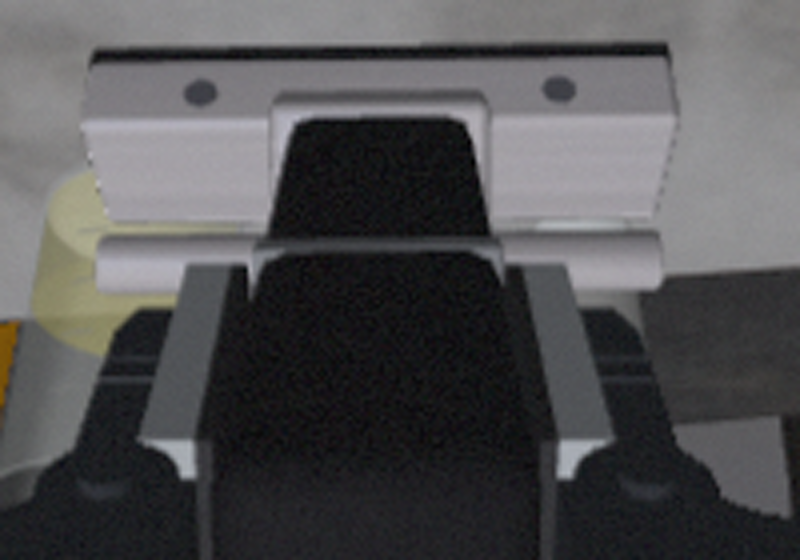

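```bash
python3 - <<'E'
from h import *
import json
from scipy.optimize import least_squares
np.set_printoptions(precision=4,suppress=True)
c={k:np.array(v) if isinstance(v,list) else v for k,v in json.load(open("w2.json")).items()}
p,r=json.load(open("t2.json"));T=Ro.from_euler('xyz',r,degrees=True)
obs=[((92,48),(-15,-50,0)),((669,43),(-15,50,0)),((83,118),(-15,-50,18)),((677,112),(-15,50,18)),((100,219),(15,-50,18)),((659,216),(15,50,18)),((97,262),(-34,-38,57)),((663,261),(-34,38,57))]
uv=np.array([[220+(a[0]+.5)/4-.5,190+(a[1]+.5)/4-.5] for a,_ in obs]);X=np.array([b for _,b in obs])/1000
def res(q):
    R=Ro.from_euler('ZYX',q[3:],degrees=True)
    return (proj(c,R.apply(X)+q[:3])-uv).ravel()
s=least_squares(res,[S[0],S[1],.04,sy,0,0]);print(s.x);print(s.fun.reshape(-1,2))
s2=least_squares(lambda q:res(np.r_[q,0]),[S[0],S[1],.04,sy,0]);print(s2.x);print(s2.fun.reshape(-1,2))
R=Ro.from_euler('ZYX',np.r_[s2.x[3:],0],degrees=True)
pin=R.apply([-.034,0,.057])+s2.x[:3];print("pin world",pin,"in tool",T.inv().apply(pin-p))
o=s2.x[:3];print("origin in tool",T.inv().apply(o-p)); 
z=R.apply([0,0,1]);print("pitch",s2.x[4])
# nominal
t=np.radians(30);print("nominal pin in tool: ")
g=np.array([*(S-.058*u(sy)),.092]);pt=tcp(g,sy,30);Tn=Ro.from_euler('xyz',rpy(sy,30),degrees=True)
print(Tn.inv().apply(np.array([*(S-.034*u(sy)),.057])-pt),Tn.inv().apply(np.array([*S,0])-pt))
E
```

```text
[  0.5048  -0.4456   0.0387 -36.8667   0.6755  -0.0961]
[[-0.1282 -2.085 ]
 [-0.4109 -1.7434]
 [-1.491   0.9192]
 [ 1.407   1.4998]
 [ 1.3724  0.9386]
 [-0.792   0.8932]
 [ 1.0093  0.0876]
 [-0.9513 -0.4532]]
[  0.5048  -0.4456   0.0387 -36.8011   0.6755]
[[-0.0578 -2.1214]
 [-0.3402 -1.7082]
 [-1.4608  0.8725]
 [ 1.4375  1.546 ]
 [ 1.4443  0.8861]
 [-0.7196  0.945 ]
 [ 0.8753  0.0314]
 [-1.0856 -0.3957]]
pin world [ 0.4782 -0.4256  0.0961] in tool [-0.0045 -0.0004  0.0979]
origin in tool [-0.0047 -0.0001  0.1643]
pitch 0.6754766580027098
nominal pin in tool: 
[-0.0033 -0.      0.0963] [-0.0042 -0.      0.1627]
```

```bash
cat >> h.py <<'E'
Y0=-.023
def en(xo,h,th=30,y=Y0):
    g=np.array([*(E+(xo-.058)*u(ey)+y*yl(ey)),.075+h+.092]);return tcp(g,ey,th)
E
python3 - <<'E'
from plant import robot
from h import *
np.set_printoptions(precision=3,suppress=True)
for a in [(-.06,.1),(-.06,.06),(-.06,.016),(.026,.016),(.026,-.003),(-.062,0),(-.062,.08)]:
    print(a,en(*a),robot.ik(en(*a),rpy(ey,30)))
E
```

```text
(-0.06, 0.1) [ 0.495 -0.193  0.314] [-37.827 -40.334 -36.633  64.137   5.34   -9.317]
(-0.06, 0.06) [ 0.495 -0.193  0.274] [-37.827 -41.268 -41.368  60.335   5.34   -9.317]
(-0.06, 0.016) [ 0.495 -0.193  0.23 ] [-37.827 -41.673 -46.179  55.93    5.34   -9.317]
(0.026, 0.016) [ 0.572 -0.233  0.23 ] [-35.93  -23.145 -33.712  49.728   4.402  -7.662]
(0.026, -0.003) [ 0.572 -0.233  0.211] [-35.93  -22.698 -35.357  47.635   4.402  -7.662]
(-0.062, 0) [ 0.494 -0.193  0.214] [-37.881 -42.118 -48.101  54.456   5.367  -9.364]
(-0.062, 0.08) [ 0.494 -0.193  0.294] [-37.881 -41.288 -39.295  62.433   5.367  -9.364]
```

```bash
python3 - <<'E'
from plant import robot
from h import *
np.set_printoptions(precision=3,suppress=True)
p=np.array(robot.observe()['tool_pos']);robot.line_to([p[0],p[1],.29],vel=.2)
robot.move_pose(en(-.06,.09),rpy(ey,30))
robot.line_to(en(-.06,.03),vel=.12)
o=robot.observe();print(o['tool_pos'],en(-.06,.03),o['ft_force'],o['time'],o['gripper_width'])
for n in ("scene","top"): cv2.imwrite(f"pics/g_{n}.png",robot.grab_frame(n))
import json
c=robot.get_calibration("wrist");im=robot.grab_frame("wrist");cv2.imwrite("pics/g_w.png",im)
json.dump({k:(v.tolist() if hasattr(v,'tolist') else v) for k,v in c.items()},open("w3.json","w"))
cv2.imwrite("pics/g_s.png",crop(cv2.imread("pics/g_scene.png"),220,90,380,230,4))
E
```

```text
[ 0.496 -0.194  0.244] [ 0.495 -0.193  0.244] [ 0.113 -0.045 -2.613] 9.075 0.02807345679867204
```

View pics/g_s.png

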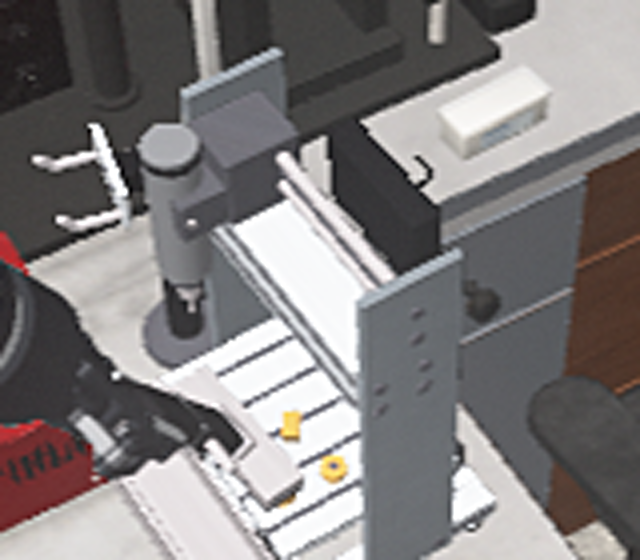

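View pics/g_w.png

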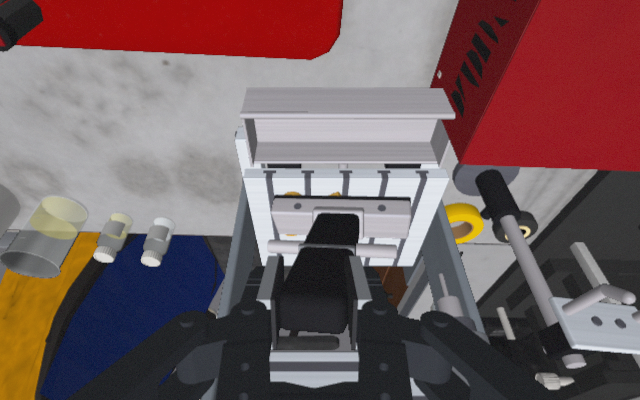

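```bash
python3 - <<'E'
from h import *
im=cv2.imread("pics/g_w.png");cv2.imwrite("pics/g_w1.png",crop(im,230,160,430,300,4))
E
```

```text
(no output)
```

View pics/g_w1.png

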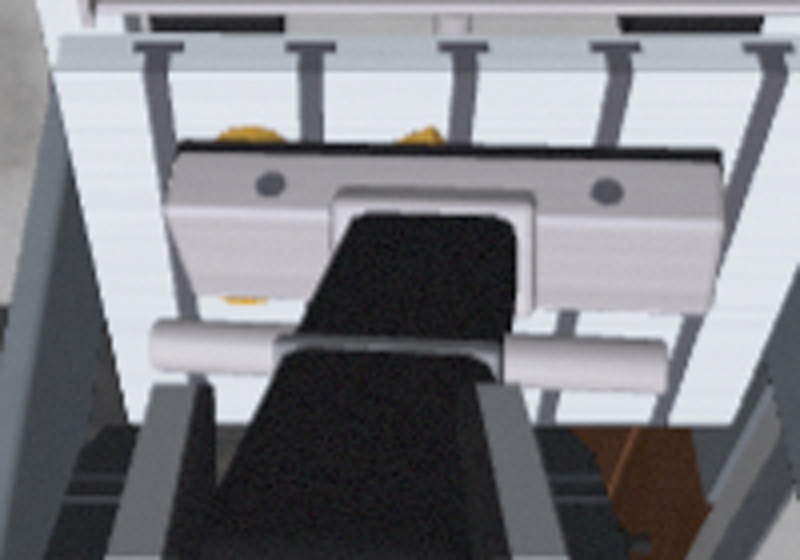

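```bash
cat > sfit.py <<'E'
from h import *
import json
from scipy.optimize import least_squares
np.set_printoptions(precision=4,suppress=True)
def sfit(cfile,p,r,obs,off,sc,guess):
    c={k:np.array(v) if isinstance(v,list) else v for k,v in json.load(open(cfile)).items()}
    T=Ro.from_euler('xyz',r,degrees=True)
    uv=np.array([[off[0]+(a[0]+.5)/sc-.5,off[1]+(a[1]+.5)/sc-.5] for a,_ in obs]);X=np.array([b for _,b in obs])/1000
    def res(q): return (proj(c,Ro.from_euler('ZYX',q[3:],degrees=True).apply(X)+q[:3])-uv).ravel()
    s=least_squares(res,guess,loss="soft_l1");R=Ro.from_euler('ZYX',s.x[3:],degrees=True)
    print("pose",s.x);print(s.fun.reshape(-1,2))
    pin=R.apply([-.034,0,.057])+s.x[:3];print("pin",pin,"in tool",T.inv().apply(pin-p),"origin in tool",T.inv().apply(s.x[:3]-p))
    g=R.apply([-.058,0,.092])+s.x[:3];print("grip in tool",T.inv().apply(g-p))
    return s.x,T.inv()*R
def en_coords(P):
    d=np.asarray(P)[:2]-E;return d@u(ey),d@yl(ey),P[2]-.075
E
python3 - <<'E'
from sfit import *
obs=[((177,148),(-15,-50,0)),((720,160),(-15,50,0)),((165,206),(-15,-50,18)),((724,220),(-15,50,18)),((190,293),(15,-50,18)),((712,310),(15,50,18)),((150,344),(-34,-38,57)),((667,365),(-34,38,57))]
x,_=sfit("w3.json",[.496,-.194,.244],rpy(ey,30),obs,(230,160),4,[.6,-.25,.1,ey,0,0])
print(en_coords(x[:3]))
R=Ro.from_euler('ZYX',x[3:],degrees=True)
for q in [(-15,-50,0),(-15,50,0),(15,50,0),(15,-50,0)]: print(en_coords(R.apply(np.array(q)/1000)+x[:3]))
E
```

```text
pose [  0.5882  -0.2187   0.0921 -19.7419   3.562    7.4036]
[[-0.0317 -4.2585]
 [ 0.1337 -5.3911]
 [-1.6853  0.4551]
 [ 0.3541  0.3415]
 [ 0.6908  0.6857]
 [-0.4665  1.    ]
 [ 1.2825 -0.0474]
 [-0.596   0.0253]]
pin [ 0.5571 -0.2153  0.1506] in tool [-0.0088  0.0088  0.1129] origin in tool [-0.0049  0.02    0.1782]
grip in tool [-0.0086  0.0016  0.0711]
(np.float64(-0.05091632923525758), np.float64(-0.0032357455836146184), np.float64(0.017062997299777158))
(np.float64(-0.059810924495364834), np.float64(-0.05437919778925377), np.float64(0.011564500082501941))
(np.float64(-0.07171720879683786), np.float64(0.04407301908334649), np.float64(0.024425347138702508))
(np.float64(-0.04202173397515032), np.float64(0.04790770662202453), np.float64(0.022561494517052375))
(np.float64(-0.030115449673677297), np.float64(-0.05054451025057573), np.float64(0.009700647460851808))
```

```bash
python3 - <<'E'
from plant import robot
from h import *
np.set_printoptions(precision=3,suppress=True)
im=robot.grab_frame("wrist");print(cv2.absdiff(im,cv2.imread("pics/g_w.png")).mean(),cv2.absdiff(im,cv2.imread("pics/g_w.png"))[195:260,265:420].mean())
o=robot.observe();print(o['time'],o['gripper_width'],o['torque'])
for xo,y,h in [(-.06,-.023,.1),(-.07,-.12,.1),(-.07,-.22,.1),(-.07,-.22,.0),(-.07,-.22,-.075)]:
    print(xo,y,h,en(xo,h,30,y),robot.ik(en(xo,h,30,y),rpy(ey,30)))
    print(robot.ik(en(xo,h,30,y),rpy(ey-8,30)))
cv2.imwrite("pics/h.png",im)
E
```

```text
2.2612981770833334 2.15328370554177
9.275 0.028229594239549984 [0.374 0.939 0.025]
-0.06 -0.023 0.1 [ 0.495 -0.193  0.314] [-37.827 -40.334 -36.633  64.137   5.34   -9.317]
[-35.524 -39.809 -36.37   63.439   0.212  -0.367]
-0.07 -0.12 0.1 [ 0.442 -0.275  0.314] [-51.855 -41.791 -37.268  66.856  12.086 -21.769]
[-49.598 -42.561 -37.904  65.454   7.191 -12.622]
-0.07 -0.22 0.1 [ 0.397 -0.364  0.314] [-64.265 -35.84  -33.285  67.849  17.581 -33.286]
[-62.345 -37.761 -34.77   65.819  13.232 -24.034]
-0.07 -0.22 0.0 [ 0.397 -0.364  0.214] [-64.265 -36.633 -44.185  57.741  17.581 -33.286]
[-62.345 -38.742 -45.777  55.794  13.232 -24.034]
-0.07 -0.22 -0.075 [ 0.397 -0.364  0.139] [-64.265 -34.474 -50.647  49.121  17.581 -33.286]
[-62.345 -36.685 -52.333  47.18   13.232 -24.034]
```

```bash
python3 - <<'E'
from plant import robot
from h import *
np.set_printoptions(precision=3,suppress=True)
th=30;t=np.radians(th)
g=np.array([*(S-.058*u(sy)),.092]);p=tcp(g,sy,th)
p2=p+np.array([*(-.06*np.sin(t)*u(sy)),0]);p2[2]=.29
robot.line_to(en(-.06,.09),vel=.12)
robot.line_to(p2,vel=.15,rotation=rpy(sy,th))
o=robot.observe();print(o['tool_pos'],o['gripper_width'],o['time'])
robot.line_to([p2[0],p2[1],.185],vel=.15)
hit=robot.line_to([p2[0],p2[1],.135],vel=.03,guard=4)
o=robot.observe();print(hit,o['tool_pos'],o['ft_force'],o['time'])
im=robot.grab_frame("wrist");cv2.imwrite("pics/i_w.png",im)
im=robot.grab_frame("scene");cv2.imwrite("pics/i_s.png",crop(im,220,180,400,310,4))
E
```

```text
[ 0.413 -0.375  0.29 ] 0.0283468350833434 11.4083
True [ 0.412 -0.375  0.157] [-1.422 -0.612 -0.767] 13.2083
```

View pics/i_w.png

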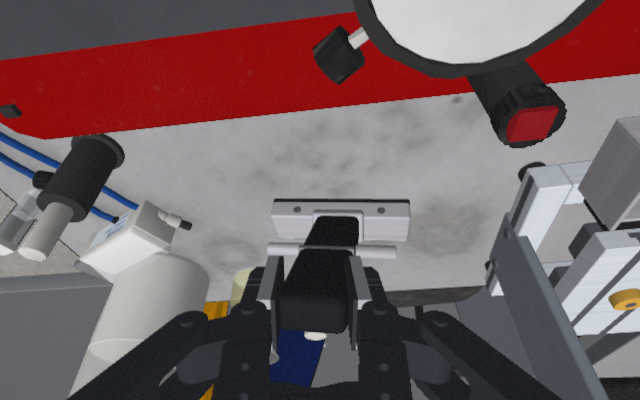

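View pics/i_s.png

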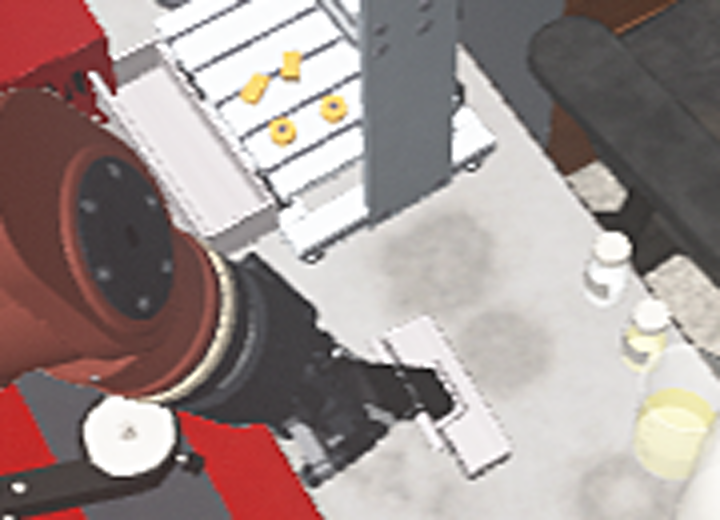

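```bash
python3 - <<'E'
from plant import robot
from h import *
import json
np.set_printoptions(precision=4,suppress=True)
robot.set_gripper(.085);robot.pause(.15)
o=robot.observe();print(o['tool_pos'],o['tcp_rot'],o['time'],o['gripper_width'])
c=robot.get_calibration("wrist");im=robot.grab_frame("wrist")
json.dump({k:(v.tolist() if hasattr(v,'tolist') else v) for k,v in c.items()},open("w4.json","w"))
cv2.imwrite("pics/j.png",im);cv2.imwrite("pics/j1.png",crop(im,220,160,420,310,4))
E
```

```text
[ 0.4119 -0.3744  0.1571] [179.9344  29.818  142.6581] 14.05 0.08475739049596799
```

View pics/j1.png

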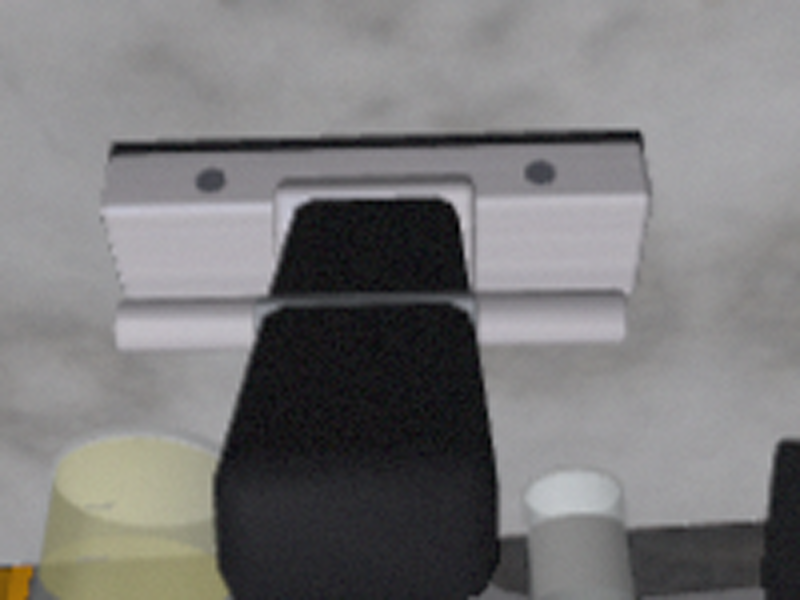

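```bash
python3 - <<'E'
from sfit import *
c={k:np.array(v) if isinstance(v,list) else v for k,v in json.load(open("w4.json")).items()}
obs=[((103,206),(-15,-50,18)),((651,193),(-15,50,18)),((120,293),(15,-50,18)),((632,292),(15,50,18)),((117,324),(-34,-38,57)),((626,316),(-34,38,57))]
uv=np.array([[220+(a[0]+.5)/4-.5,160+(a[1]+.5)/4-.5] for a,_ in obs]);X=np.array([b for _,b in obs])/1000
def res(q): return (proj(c,Ro.from_euler('Z',q[2],degrees=True).apply(X)+[q[0],q[1],0])-uv).ravel()
s=least_squares(res,[.48,-.43,-37]);print(s.x);print(s.fun.reshape(-1,2))
from plant import robot
q=s.x;th=30;g=np.array([*(q[:2]-.058*u(q[2])),.092]);p=tcp(g,q[2],th);print(p,robot.observe()['tool_pos'],robot.ik(p,rpy(q[2],th)))
E
```

```text
[  0.4877  -0.433  -36.1374]
[[-2.0014 -0.6573]
 [ 0.8668  0.6477]
 [ 0.3959  2.3224]
 [ 0.5324  0.9203]
 [ 0.2367 -1.1539]
 [-0.0043 -0.7695]]
[ 0.419  -0.3829  0.1388] [ 0.4119 -0.3744  0.1571] [-60.6367 -29.8392 -47.8945  44.2287  11.9666 -21.5371]
```

```bash
python3 - <<'E'
from plant import robot
from h import *
import json
np.set_printoptions(precision=4,suppress=True)
S=np.array([.4877,-.433]);sy=-36.4;th=30;t=np.radians(th)
w=np.array([-.574,0,.819]);s=92
g=np.array([*(S+(-.004-.574*.092)*u(sy)),.014+.819*.092]);p=tcp(g,sy,th)
robot.line_to(p,vel=.05,rotation=rpy(sy,th),guard=10)
robot.set_gripper(0.0)
o=robot.observe();print(o['tool_pos'],p,o['gripper_width'],o['ft_force'],o['time'])
p2=p-np.array([*(.015*u(sy)),0])
robot.line_to([*p2[:2],.20],vel=.08)
def shot(n):
    o=robot.observe();c=robot.get_calibration("wrist");im=robot.grab_frame("wrist")
    json.dump({k:(v.tolist() if hasattr(v,'tolist') else v) for k,v in c.items()},open(n+".json","w"))
    cv2.imwrite(f"pics/{n}.png",im);cv2.imwrite(f"pics/{n}c.png",crop(im,220,160,420,310,4));print(n,o['tool_pos'],o['tcp_rot'],o['gripper_width'],o['ft_force'],o['torque'],o['time'])
shot("w5")
robot.line_to([*p2[:2],.29],vel=.12)
shot("w6")
E
```

```text
[ 0.4204 -0.3834  0.1366] [ 0.4202 -0.3833  0.1361] 0.029323845891600527 [-2.0415  2.0596  4.4828] 15.2833
w5 [ 0.408  -0.3741  0.1992] [179.9687  29.9343 143.5806] 0.02947249201852622 [-0.5256  0.2852 -2.8951] [0.5951 0.7391 0.0203] 16.25
w6 [ 0.408  -0.374   0.2888] [179.9564  29.9127 143.5794] 0.029508170375815254 [-0.1274  0.7748 -3.6858] [0.609  0.7647 0.0127] 17.2
```

View pics/w5c.png

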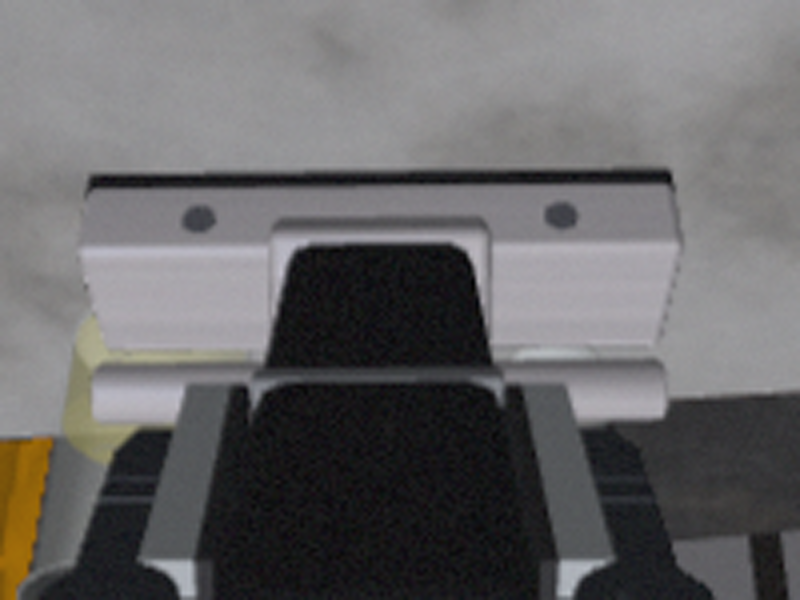

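View pics/w6c.png

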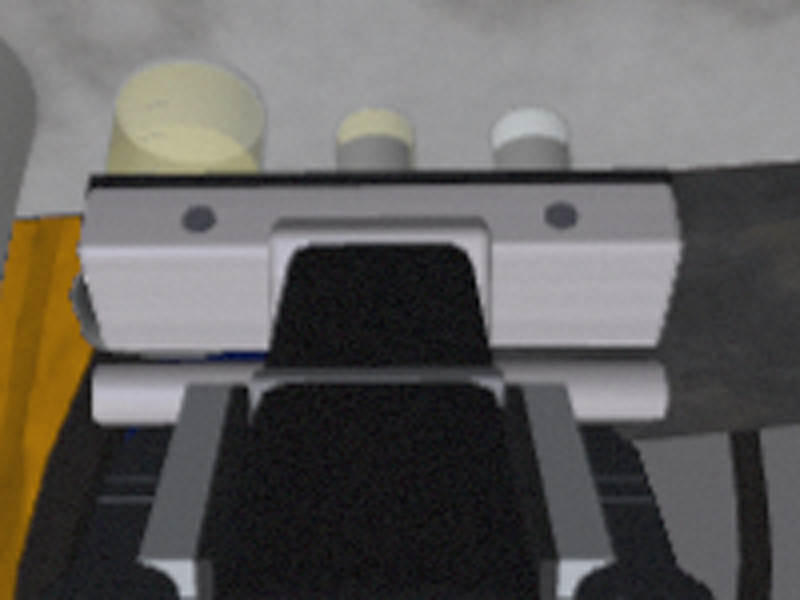

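```bash
cat >> h.py <<'E'
def shot(robot,n,box=(220,160,420,310)):
    import json
    o=robot.observe();c=robot.get_calibration("wrist");im=robot.grab_frame("wrist")
    json.dump({k:(v.tolist() if hasattr(v,'tolist') else v) for k,v in c.items()},open(n+".json","w"))
    cv2.imwrite(f"pics/{n}.png",im);cv2.imwrite(f"pics/{n}c.png",crop(im,*box,4));print(n,o['tool_pos'],o['tcp_rot'],o['gripper_width'],o['ft_force'],o['torque'],o['time'])
E
python3 - <<'E'
from plant import robot
from h import *
np.set_printoptions(precision=4,suppress=True)
robot.line_to(en(-.06,.09),vel=.14,rotation=rpy(ey,30))
robot.line_to(en(-.06,.03),vel=.1)
shot(robot,"w7")
E
```

```text
w7 [ 0.4957 -0.1936  0.2446] [-179.9881   30.0646  152.9019] 0.029019951778737955 [-0.5086  0.2362 -3.4976] [0.419  0.7726 0.0412] 19.5917
```

View pics/w7c.png

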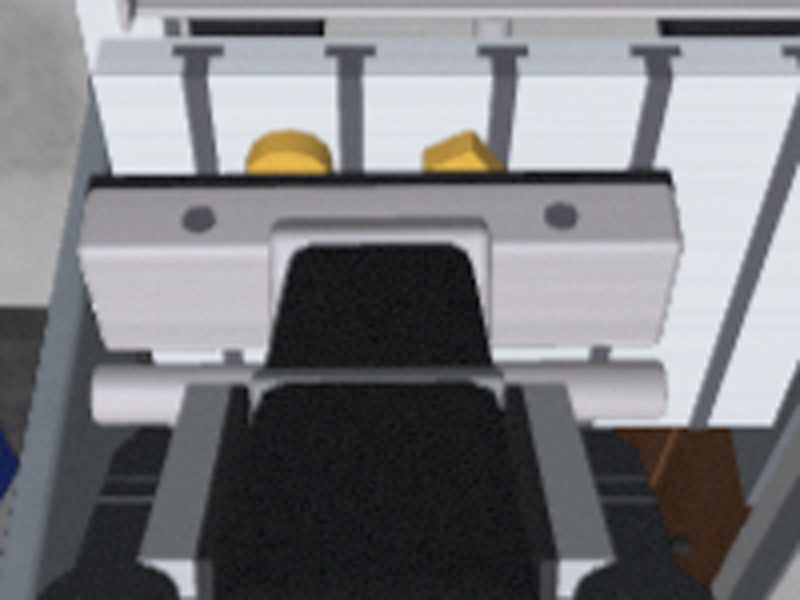

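```bash
python3 - <<'E'
from plant import robot
from h import *
np.set_printoptions(precision=4,suppress=True)
robot.line_to(en(-.06,.016),vel=.08)
hit=robot.line_to(en(.027,.016),vel=.1,guard=8)
shot(robot,"w8",(180,100,480,250));print(hit,en(.027,.016))
cv2.imwrite("pics/k_s.png",crop(robot.grab_frame("scene"),220,90,380,230,4))
E
```

```text
w8 [ 0.5727 -0.2328  0.2297] [179.997   29.9837 152.9026] 0.029327077781853148 [ 0.0688 -0.3328 -3.33  ] [0.367  0.8259 0.0114] 20.9833
False [ 0.5729 -0.2331  0.2298]
```

View pics/w8.png

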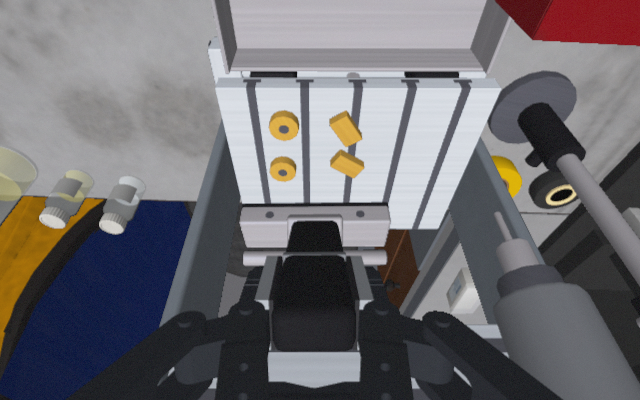

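View pics/k_s.png

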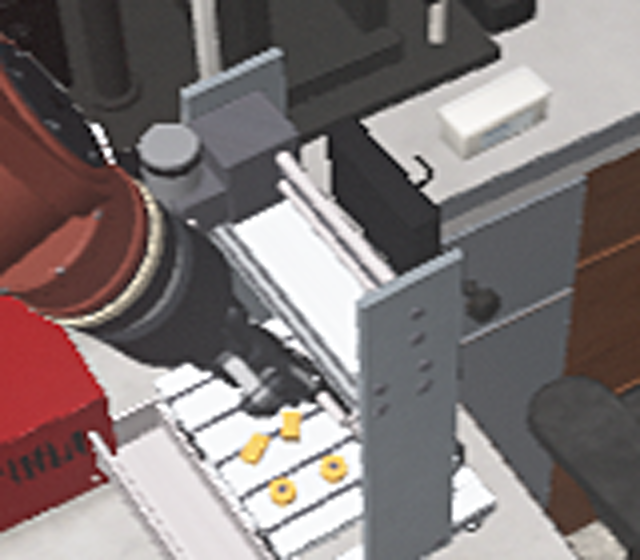

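```bash
python3 - <<'E'
from plant import robot
from h import *
np.set_printoptions(precision=4,suppress=True)
hit=robot.line_to(en(.027,-.006),vel=.025,guard=4)
o=robot.observe();z=o['tool_pos'][2];h=z-en(0,0)[2];print(hit,o['tool_pos'],h,o['ft_force'],o['time'])
h+=.0004
robot.line_to(en(.027,h),vel=.02)
print(robot.observe()['ft_force'])
hit=robot.line_to(en(-.045,h),vel=.07,guard=25)
o=robot.observe();print(hit,o['tool_pos'],en(-.045,h),o['ft_force'],o['time'])
hit=robot.line_to(en(-.063,h),vel=.05,guard=25)
o=robot.observe();print(hit,o['tool_pos'],en(-.063,h),o['ft_force'],o['time'],o['gripper_width'])
shot(robot,"w9",(180,60,480,210))
cv2.imwrite("pics/l_s.png",crop(robot.grab_frame("scene"),220,130,380,270,4))
E
```

```text
True [ 0.5728 -0.233   0.2115] -0.00223889585614348 [-0.7184 -0.0302  4.3025] 21.775
[-2.4552  0.9849  1.2386]
False [ 0.5089 -0.2003  0.212 ] [ 0.5088 -0.2003  0.2119] [-2.8234  0.2408  2.2816] 23.2167
False [ 0.4928 -0.1921  0.212 ] [ 0.4928 -0.1921  0.2119] [-2.6414  1.3744  2.5106] 23.725 0.029366946116778606
w9 [ 0.4928 -0.1921  0.212 ] [179.9743  29.7851 152.8779] 0.029366946116778606 [-2.6414  1.3744  2.5106] [0.4689 0.661  0.1072] 23.725
```

View pics/w9.png

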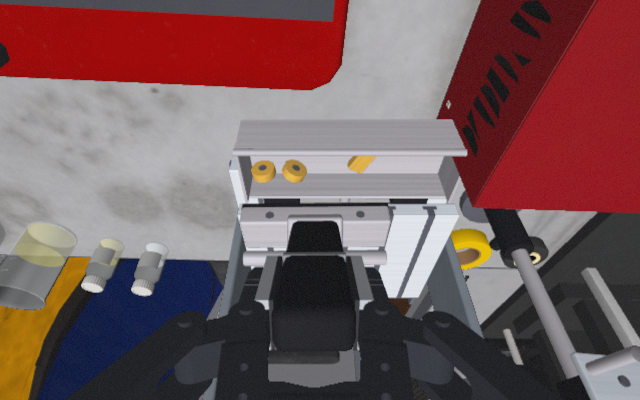

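View pics/l_s.png

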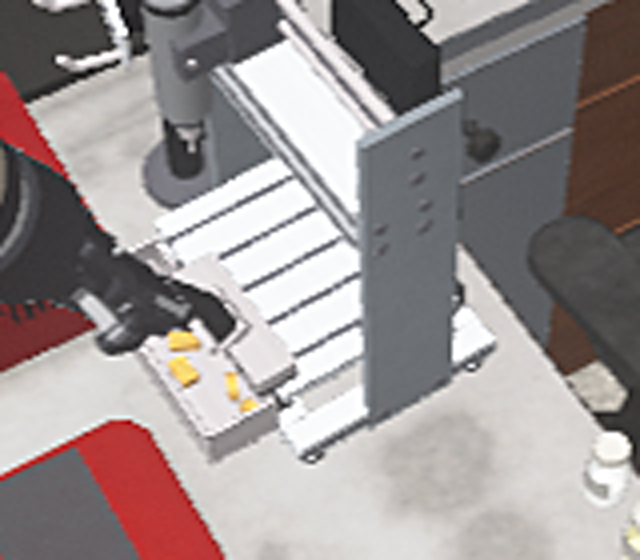

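All four pieces appear to be in the tray. I'll lift the scraper and verify.

```bash
python3 - <<'E'
from plant import robot
from h import *
np.set_printoptions(precision=4,suppress=True)
robot.line_to(en(-.063,.1),vel=.12)
shot(robot,"w10",(200,80,400,230))
cv2.imwrite("pics/m_s.png",crop(robot.grab_frame("scene"),220,150,360,260,5))
E
```

```text
w10 [ 0.4925 -0.1919  0.3126] [179.9512  29.6808 152.8645] 0.029255976567343748 [ 0.2725 -0.4226 -3.7031] [ 0.4415  0.8205 -0.0049] 24.825
```

View pics/w10.png

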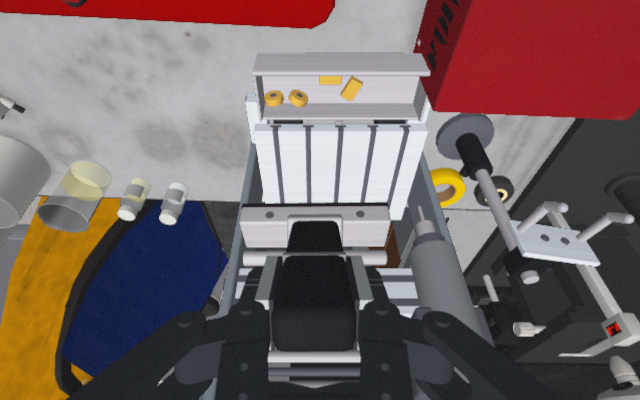

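View pics/m_s.png

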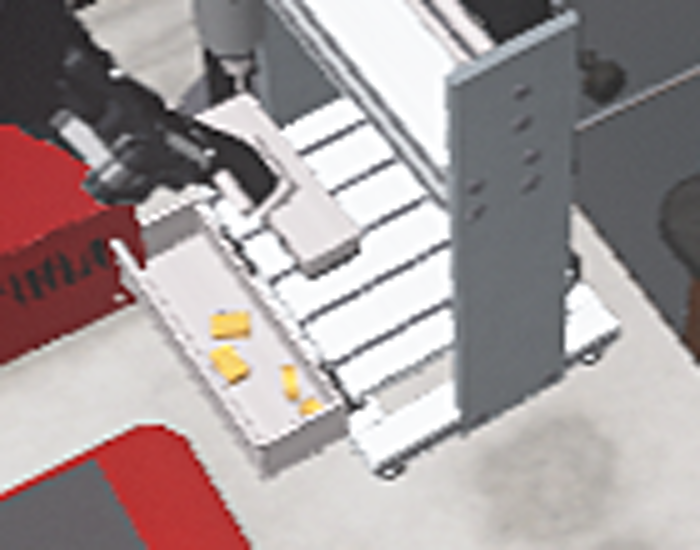

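```bash
python3 - <<'E'
from h import *
im=cv2.rotate(cv2.imread("pics/w10.png"),cv2.ROTATE_180)
cv2.imwrite("pics/n.png",crop(im,0,90,220,290,3))
cv2.imwrite("pics/n2.png",crop(cv2.imread("pics/w10.png"),220,180,420,290,4))
E
```

```text
(no output)
```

View pics/n.png

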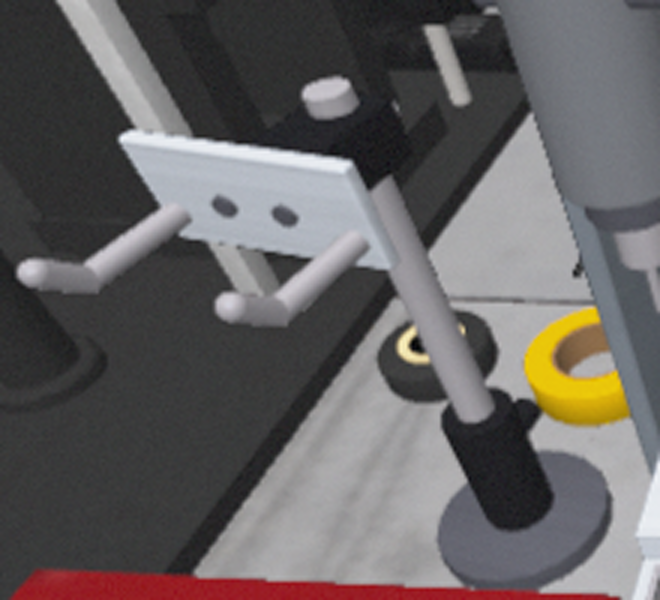

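View pics/n2.png

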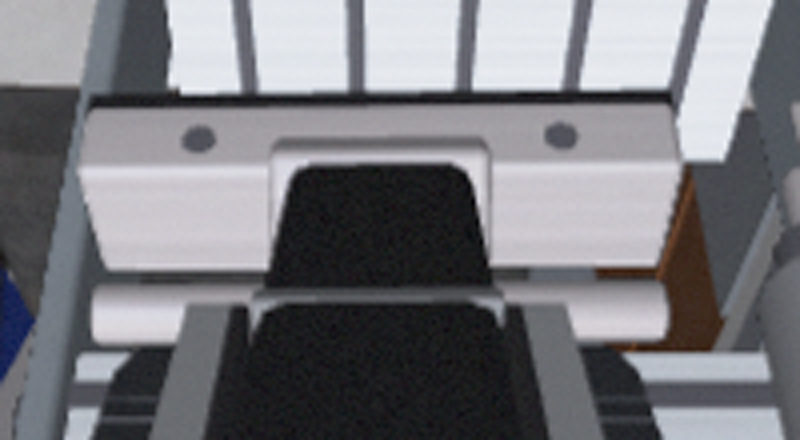

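```bash
python3 - <<'E'
from fit import *
cams["v"]={k:np.array(v) if isinstance(v,list) else v for k,v in json.load(open("w10.json")).items()}
import fit
_px=fit.px
def px2(cam,cr,p): return _px("w" if cam=="v" else cam,cr,p)
fit.px=px2
N=(0,90,3);W=dict(w=1,t=1,s=1,v=1)
obs=[("v",N,(32,273),(-72,27,182)),("v",N,(235,307),(-72,-27,182)),("v",N,(523,527),(0,0,6)),("v",N,(180,213),(-35,27,172.5)),("v",N,(360,243),(-35,-27,172.5)),
("w",C3,(68,234),(-72,27,182)),("w",C3,(278,287),(-72,-27,182)),("w",C3,(515,475),(0,0,6)),("w",C3,(180,157),(-35,27,172.5)),("w",C3,(376,208),(-35,-27,172.5)),
("t",B3,(25,290),(-72,27,182)),("t",B3,(105,360),(-72,-27,182)),("s",B1,(45,203),(-72,27,182)),("s",B1,(77,275),(-72,-27,182))]
H=fit.fit(obs,[.7,-.1,-.68],W,"all");print(H[:2]-.054*np.array([np.cos(H[2]),np.sin(H[2])]))
Hv=fit.fit(obs[:10],[.7,-.1,-.68],W,"wrist only");print(Hv[:2]-.054*np.array([np.cos(Hv[2]),np.sin(Hv[2])]))
from sfit import *
o=[((78,165),(-15,-50,18)),((682,163),(-15,50,18)),((103,269),(15,-50,18)),((660,267),(15,50,18)),((92,314),(-34,-38,57)),((669,313),(-34,38,57))]
x,_=sfit("w10.json",[.4925,-.1919,.3126],[179.95,29.68,152.86],o,(220,180),4,[.55,-.22,.17,ey,0,0])
E
```

```text
all [ 0.701 -0.1  ] -39.44575438959859
[[-0.671 -0.234]
 [ 0.335  0.324]
 [-0.876  2.76 ]
 [ 0.266 -0.854]
 [ 0.426  0.369]
 [ 0.025 -0.112]
 [-0.018 -0.256]
 [-0.082 -0.225]
 [ 0.09   0.209]
 [-0.343  0.785]
 [-1.423  1.563]
 [-0.729  0.8  ]
 [ 0.224 -0.378]
 [-0.325  0.296]]
[ 0.66  -0.066]
wrist only [ 0.701 -0.1  ] -39.47617177111923
[[-0.583 -0.364]
 [ 0.427  0.157]
 [-0.89   2.646]
 [ 0.304 -0.964]
 [ 0.464  0.23 ]
 [ 0.047 -0.207]
 [ 0.008 -0.374]
 [-0.098 -0.31 ]
 [ 0.091  0.121]
 [-0.337  0.676]]
[ 0.659 -0.066]
pose [  0.5663  -0.2296   0.1751 -26.6989   1.3649   0.1284]
[[-1.2705  0.4463]
 [ 1.6454  0.4447]
 [-0.1911 -0.2791]
 [ 0.1431 -0.1765]
 [ 0.9598 -0.1088]
 [-1.0227 -0.2374]]
pin [ 0.5371 -0.215   0.2329] in tool [-0.0042 -0.0003  0.0941] origin in tool [-0.0039  0.      0.1605]
grip in tool [-0.0017 -0.0005  0.0517]
```

```bash
cat >> h.py <<'E'
H=np.array([.6595,-.066]);hy=-39.45;PT=np.array([-.0042,-.0003,.0941]);TH=-4.5
def hang(d,h,psi=hy,th=TH):
    P=np.array([*(H-d*u(hy)),.18+h]);return P-Ro.from_euler('xyz',rpy(psi,th),degrees=True).apply(PT)
E
python3 - <<'E'
from plant import robot
from h import *
np.set_printoptions(precision=3,suppress=True)
c=robot.get_calibration("top")
print(back(c,np.array([[140,395],[300,480]])/4+[150,120],.15))
import json
# fan corner tri w1: flipped 800x500 image near corner (240,365)
f=lambda x,y:(639-x/1.25,399-y/1.25)
cw={k:np.array(v) if isinstance(v,list) else v for k,v in json.load(open("w1.json")).items()}
A=[]
for cc,uv in ((cw,f(240,363)),(c,np.array([300,480])/4+[150,120])):
    K,R,t=KRT(cc);P=K@np.c_[R,t];A+=[uv[0]*P[2]-P[0],uv[1]*P[2]-P[1]]
v=np.linalg.svd(np.array(A))[2][-1];print("fan corner",v[:3]/v[3])
p=robot.observe()['tool_pos']
for q,o in [(p,rpy(ey,TH)),(hang(.065,.05),rpy(hy,TH)),(hang(.065,.016),rpy(hy,TH)),(hang(0,.016),rpy(hy,TH)),(hang(0,-.003),rpy(hy,TH))]:
    print(q,robot.ik(q,o))
E
```

```text
[[ 0.542  0.047  0.15 ]
 [ 0.486 -0.056  0.15 ]]
fan corner [ 0.486 -0.058  0.15 ]
[ 0.492 -0.192  0.312] [-35.191  -1.466  -1.265  94.656  -0.633  -8.066]
[ 0.612 -0.026  0.324] [-15.401  12.901  15.203  96.413   1.832  23.983]
[ 0.612 -0.026  0.29 ] [-15.401  12.35   11.036  92.798   1.832  23.983]
[ 0.662 -0.068  0.29 ] [-17.664  22.38   22.896  94.695   1.669  21.725]
[ 0.662 -0.068  0.271] [-17.664  22.116  20.593  92.658   1.669  21.725]
```

```bash
python3 - <<'E'
from plant import robot
from h import *
np.set_printoptions(precision=4,suppress=True)
p=np.array(robot.observe()['tool_pos'])
robot.line_to(p+[-.004,.002,.01],vel=.01,rotation=rpy(ey,TH))
o=robot.observe();print(o['time'],o['tool_pos'],o['gripper_width'])
robot.line_to(hang(.065,.05),vel=.13,rotation=rpy(hy,TH))
robot.line_to(hang(.065,.016),vel=.08)
o=robot.observe();print(o['time'],o['tool_pos'],hang(.065,.016),o['gripper_width'],o['ft_force'])
shot(robot,"w11",(200,150,420,300))
cv2.imwrite("pics/q_s.png",crop(robot.grab_frame("scene"),180,80,320,200,5))
E
```

```text
26.0667 [ 0.4885 -0.1898  0.3225] 0.029206224202420014
28.3667 [ 0.6118 -0.0265  0.2902] [ 0.612  -0.0265  0.2901] 0.029463750684431966 [-0.3599  0.0704 -2.5208]
w11 [ 0.6118 -0.0265  0.2902] [-179.9948   -4.5129  140.5456] 0.029463750684431966 [-0.3599  0.0704 -2.5208] [-0.0514 -0.0908 -0.001 ] 28.3667
```

View pics/w11.png

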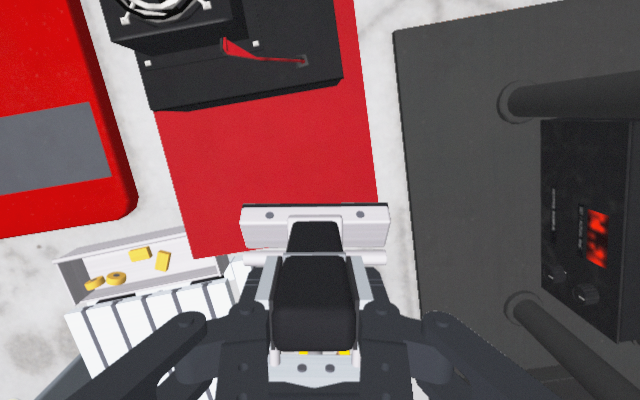

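View pics/q_s.png

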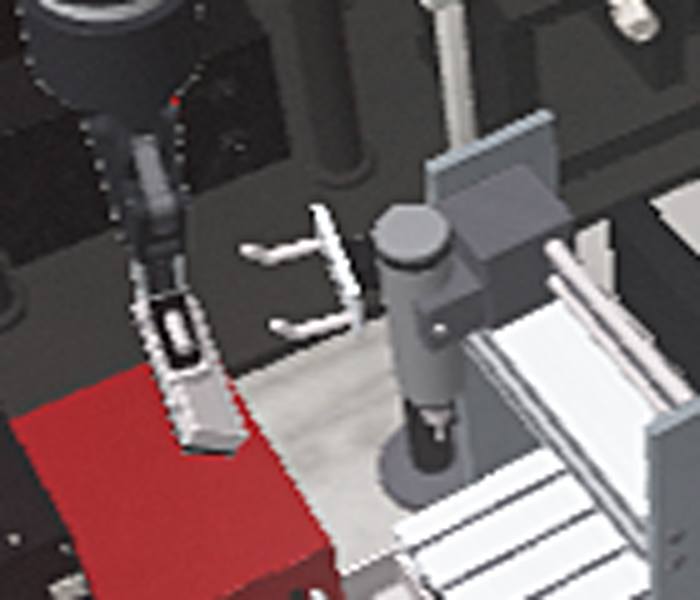

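```bash
python3 - <<'E'
from plant import robot
from h import *
np.set_printoptions(precision=4,suppress=True)
c=robot.get_calibration("scene")
P=np.array([*(H-.065*u(hy)),.196]);y=np.array([*yl(hy),0])
q=proj(c,[P-.038*y,P+.038*y,np.array([*(H-.018*u(hy)),.182])-.027*y,np.array([*(H-.018*u(hy)),.182])+.027*y]);print((q-[180,80])*5)
im=robot.grab_frame("scene");k=crop(im,180,80,320,200,5)
for a in (q-[180,80])*5: cv2.circle(k,tuple(int(v) for v in a),3,(0,0,255),-1)
cv2.imwrite("pics/r.png",k[100:480,80:420].repeat(2,0).repeat(2,1)[:600])
from sfit import *
E
```

```text
[[180.3318 348.3381]
 [141.8173 240.0339]
 [273.2444 324.6507]
 [243.9978 249.2712]]
```

View pics/r.png

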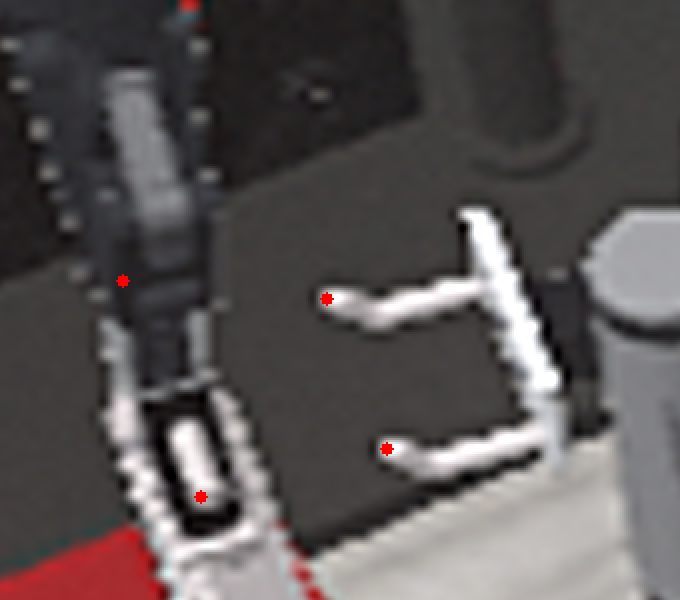

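View pics/w11c.png

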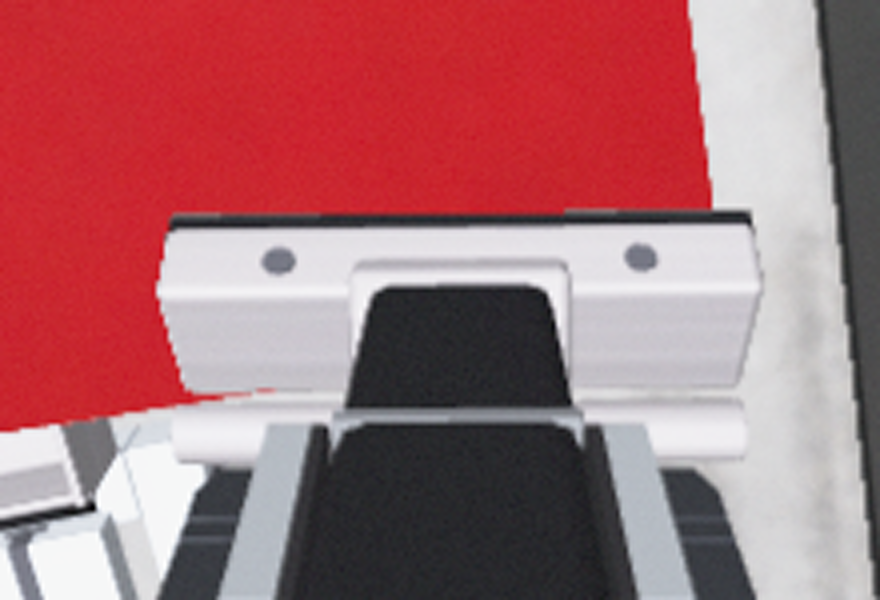

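Predicted pin end and lip tips coincide with the picture. Inserting.

```bash
python3 - <<'E'
from plant import robot
from h import *
np.set_printoptions(precision=4,suppress=True)
hit=robot.line_to(hang(0,.016),vel=.07,guard=6)
o=robot.observe();print(hit,o['time'],o['tool_pos'],hang(0,.016),o['ft_force'])
k=crop(robot.grab_frame("scene"),180,80,320,200,5);cv2.imwrite("pics/s1.png",k)
if not hit:
    hit=robot.line_to(hang(0,-.004),vel=.03,guard=2.5)
    o=robot.observe();print(hit,o['time'],o['tool_pos'],hang(0,0),o['ft_force'])
    k=crop(robot.grab_frame("scene"),180,80,320,200,5);cv2.imwrite("pics/s2.png",k)
E
```

```text
False 29.5917 [ 0.662  -0.0675  0.2902] [ 0.6622 -0.0678  0.2901] [ 0.4104  0.2137 -2.8242]
True 30.175 [ 0.6621 -0.0677  0.2742] [ 0.6622 -0.0678  0.2741] [-0.2991 -0.0654  4.8626]
```

View pics/s2.png

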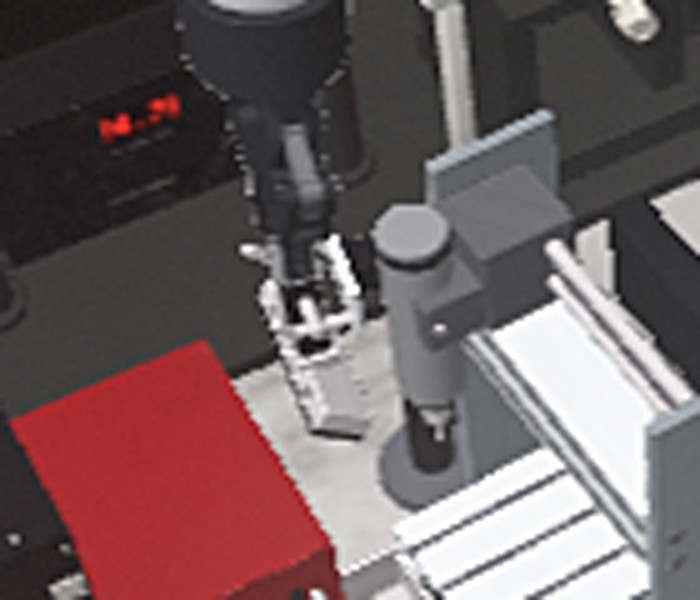

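```bash
python3 - <<'E'
from plant import robot
from h import *
np.set_printoptions(precision=4,suppress=True)
robot.set_gripper(.07);robot.pause(.3)
o=robot.observe();print(o['time'],o['gripper_width'],o['ft_force'])
shot(robot,"w12",(200,150,420,300))
k=crop(robot.grab_frame("scene"),180,80,320,200,5);cv2.imwrite("pics/t1.png",k)
E
```

```text
31.0 0.06958413197838567 [ 0.2758 -0.8671  0.0502]
w12 [ 0.6618 -0.0676  0.2732] [-179.9538   -4.6205  140.5489] 0.06958413197838567 [ 0.2758 -0.8671  0.0502] [-0.0551 -0.0736  0.0173] 31.0
```

View pics/w12.png

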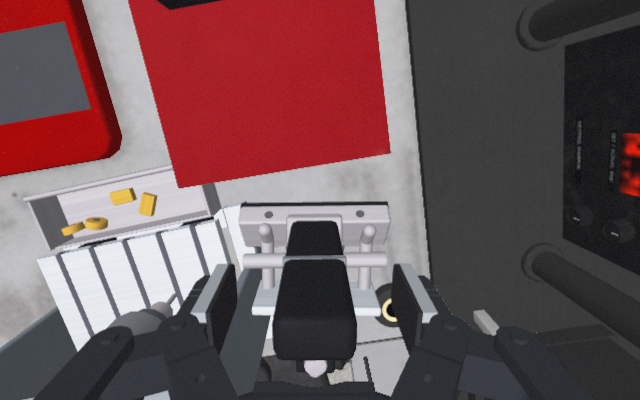

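View pics/t1.png

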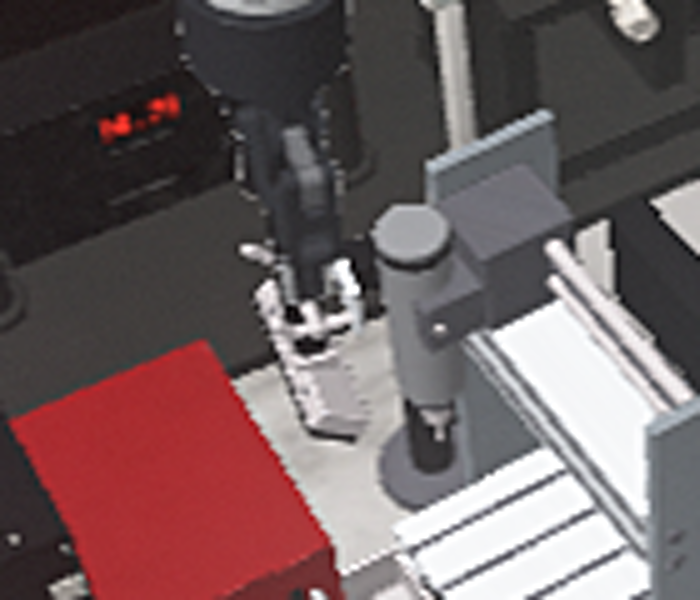

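```bash
python3 - <<'E'
from plant import robot
from h import *
np.set_printoptions(precision=4,suppress=True)
p=np.array(robot.observe()['tool_pos'])
hit=robot.line_to(p+[0,0,.075],vel=.08,guard=4)
o=robot.observe();print(hit,o['time'],o['tool_pos'],o['ft_force'])
if not hit:
    robot.line_to(p+np.array([*(-.09*u(hy)),.13]),vel=.15)
    shot(robot,"w13")
    im=robot.grab_frame("scene");cv2.imwrite("pics/v_s.png",im);cv2.imwrite("pics/v1.png",crop(im,200,90,340,210,5))
    cv2.imwrite("pics/v_t.png",robot.grab_frame("top"))
    print(robot.observe()['time'])
E
```

```text
False 32.1833 [ 0.6617 -0.0676  0.3475] [-0.2347 -0.0572  0.061 ]
w13 [ 0.5926 -0.0108  0.4023] [-179.9298   -4.6539  140.5339] 0.06987334745600952 [-0.3424 -0.7715 -0.5185] [-0.0433 -0.0248 -0.0211] 33.0333
33.1833
```

View pics/w13.png

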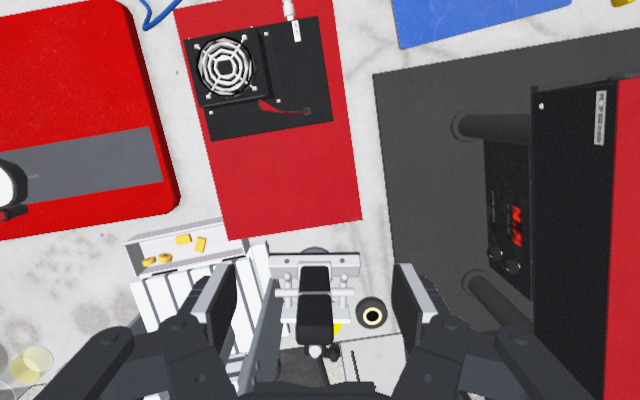

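View pics/v_s.png

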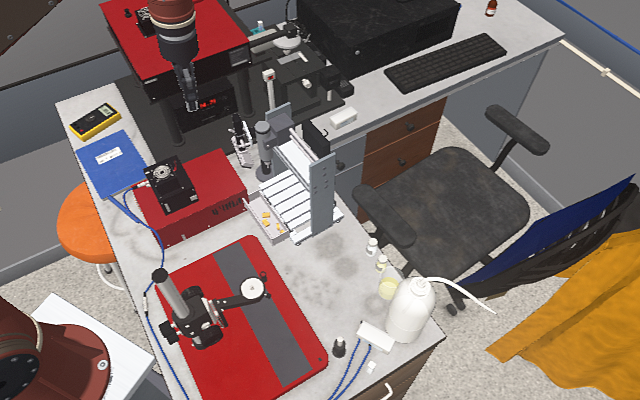

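View pics/v1.png

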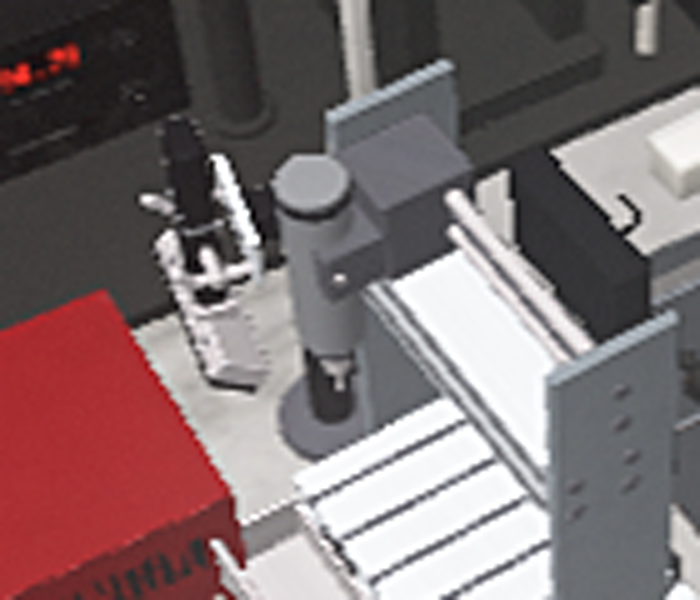

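```bash
python3 - <<'E'
from plant import robot
from h import *
robot.pause(1.5)
im=robot.grab_frame("scene");a=cv2.imread("pics/v_s.png");b=cv2.imread("pics/a_scene.png")
print("scraper moved?",cv2.absdiff(im,a)[110:175,225:260].mean(),"bg",cv2.absdiff(im,a).mean(),"bystanders",cv2.absdiff(im,b)[230:390,330:450].mean())
cv2.imwrite("pics/x1.png",crop(im,220,110,360,230,5))
robot.job_done();print(robot.observe()['time'])
E
```

```text
scraper moved? 1.0652014652014652 bg 1.2211822916666666 bystanders 3.3485416666666667
the job is handed in; nothing more can be done
the job is handed in; nothing more can be done
```

View pics/x1.png

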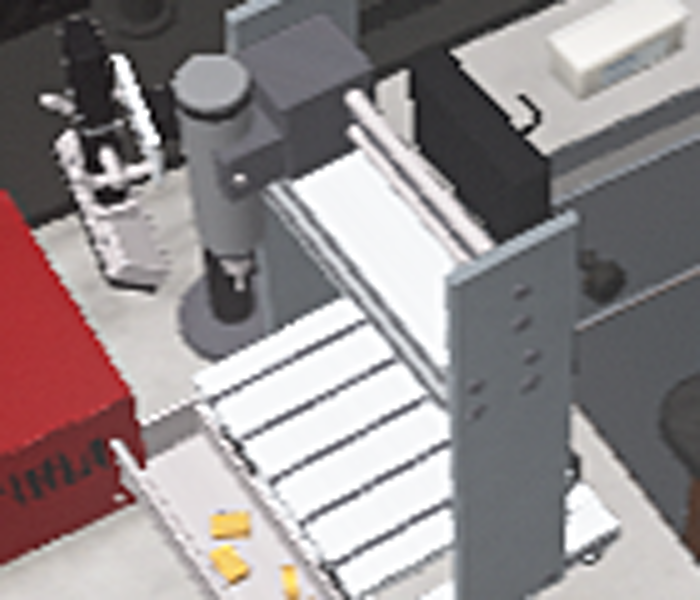

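The job is done and handed in at about 35 s. All four brass pieces were pulled off the table into the chip tray with the scraper only. The scraper now hangs by its pin in both hooks, released, with the robot clear of it.

**What went wrong:** On the first carry to the engraver, the scraper slipped about 15 mm and turned about 10° in the grip. I think it brushed the engraver's right side plate, though no force reading or picture caught it happening. I set it back on the bench, gripped it again and took a wider path. The pictures before the sweep and before hanging showed no further slip.

**Last checks:**
- **Table and tray:** the table is empty, and all four pieces were seen in the tray right after the sweep. The final close-up frame cuts off the right end of the tray.
- **Hanging:** the pin touched down in the hooks at the height I had worked out. After release the force on the tool was about zero, and two pictures 1.5 s apart show the scraper still.
- **Other things on the bench:** the vials, beaker, slide box and post look to be where they started. The change in that part of the picture was 3.3 grey levels against 1.2 for noise. I put that down to the scraper no longer standing there.

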